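# Fetch the bridge caul from behind the bottles

### The arm

A 7-joint arm with a two-finger parallel gripper is mounted at the origin on the work surface. World frame = base frame: x ahead of the robot, y to its left, z up, the work surface at z = 0. Lengths are in m, angles in rad, forces in N, time in s.
With the tool pointing down it reaches from about 0.425 to 0.875 m from the base axis. Payload 4.7 kg.
Tool frame: the origin (TCP) lies between the finger pads; the fingertips stand 14 mm ahead of it and the grasp point (between the pads) lies 5 mm behind it; z points along the fingers, y is the line along which they close (so a half turn about z gives the same grasp; the last joint's range is limited). The gripper opens to 87 mm and grips with 3 to 60 N. Pads are 19 mm wide; open, the fingers measure 117 mm over their backs; the gripper's body (75 mm by 190 mm) begins 51 mm behind the grasp point.
Start: joints at [1.296, 0.321, -0.07, 1.45, 0.023, 1.371, -0.057], TCP at [0.185, -0.623, 0.237] pointing down, gripper open.
Joint ranges: [-2.86, 2.86], [-0.3, 2.09], [-1.38, 1.24], [0.06, 2.45], [-1.56, 4.7], [0.09, 2.05], [-2.69, 2.69]. Speed limits (rad/s): [2.57, 2.57, 3.14, 3.14, 3.14, 3.14, 3.14].

### API

Orientations are given as a rotation vector (axis times angle).
In Python, from bench import ctrl gives the robot as it stands.
- The arm moves only by the tool step_arm, never from a script. Its argument "commands" is a list of rows, each an object with "travel": the shift along the tool's x, y, z in m, a list of three; "turn": the turn, a rotation vector about the tool's x, y, z in degrees, a list of three. A call has 1 to 5 rows; each row is the pose to reach, as a shift and turn from the pose commanded when the call began, along the tool's axes at that moment; what a row does not reach only later rows make up. A row lasts 1/10 s, in which the tool goes at most 50 mm and 8.59 degrees, less where a joint would pass 70% of its speed; a pose out of reach is approached as far as the arm can. A call with a gripper value outside its range is refused whole. "gripper" is the opening, from 0 (shut) to 1 (fully open), set as the call begins (left out, the last holds). The fingers move at their own pace and stop on an object; "force" is the grip in N (left out, the last holds). Time passes only in rows, so rows that repeat a pose let the fingers close. It gives the time, the measured TCP pose, the force, the opening and the grip force at its end, in the units of the state.
- ctrl.get_state(): the state, without advancing time (a new reading comes with each control period).
- ctrl.get_image(name): name is "scene" or "top" or "wrist"; returns the picture (384x512x3 uint8, red, green, blue); there is no depth.
- ctrl.camera_model(name): a dict with "fx", "fy", "cx", "cy" (pixels), "k1" (the pictures are not rectified: a ray, as slopes to the right and down, at radius r is drawn at 1 + k1 r^2 times it, then the intrinsics apply), "R" (3x3) and "t" (3): a world point X has camera coordinates R X + t; the wrist camera has in their place "T_tool_cam" (4x4, takes a point from camera to tool coordinates, whose origin is the TCP and whose axes are the flange's). Camera axes: x right, y down, z forward; pixel columns grow to the right and rows downward; lengths in m; the calibration is good to about 2 mm. A picture is of the moment at which its call begins: read the wrist's pose just before it. camera_model takes no time and is no camera call.
- ctrl.close_job(): hands the job in; it is judged then, once.
The state is a dict: "time": time; "joint_positions": joint angles; "qd": joint speeds; "joint_torque": joint torques, N m; "position": TCP position; "tool_rot": TCP orientation; "ft_force": force on the tool from outside, world axes, zero at the start; "torque": the same for the moment, N m; "grip_width": opening from 0.0 (shut) to 1.0 (fully open); "grip_force": force on a finger pad.
Only numpy, scipy, OpenCV 4.12 (cv2) and the standard library are available. Lean on these libraries where they do the work, as an engineer would, in place of code of your own. Each camera call takes 0.05 s, during which the arm holds its last target. There are 200 camera calls.

### The job

The bridge is about to be glued: stand the three containers (glue bottle, jar, tin) that block the clamping caul upright on the black rubber side mat, then take the caul from behind their row and lay it gently, cork side down, centred on the bridge of the ukulele top and in line with it. Only when it lies there, put each container back upright exactly where it first stood on the caddy. Never tip a container over, and do not shift the block plane or the cork sanding block.

Things in the scene. Friction and masses are not known exactly. Their poses are not given: they have to be found in the camera images.
- glue_mid (a point): White plastic glue bottle: round, diameter 50 mm, straight wall up to 70 mm above its foot, then a shoulder and a narrow grey nozzle cap to 92 mm; about 0.2 kg, loose. Stands upright in the row. Point: on its axis, 46 mm above its foot; z up.
- jar_mid (a point): Amber glass jar with a metal lid: round, diameter 54 mm all the way up, glass up to 62 mm above its foot, lid from there to its top at 80 mm; about 0.25 kg, loose. Stands upright in the row. Point: on its axis, 40 mm above its foot; z up.
- tin_mid (a point): Bare steel oblong tin: 40 mm (its x) by 52 mm (its y), 74 mm high, with a black screw cap (diameter 24 mm) on top up to 82 mm; about 0.22 kg, loose. Stands upright in the row. Point: on its middle axis, 37 mm above its foot; z up.
- caul_mid (a point): Clamping caul: plain wooden bar 36 mm (its x) by 120 mm (its y), 28 mm high, the lowest 4 mm a cork sole, two dark steel dots on its top; about 0.14 kg, loose. Lies cork down on the caddy, behind the row of containers as seen from the robot. Point: its centre, 14 mm above its underside; z up.
- bridge (a point): Bridge: dark wooden bar 28 mm (its x) by 110 mm (its y), standing 8 mm high on the pale, fixed ukulele-shaped soundboard (4 mm thick, 305 mm long, 220 mm wide, black sound hole on the bridge's -x side). Fixed in an episode, on the left or right of the bench. Point: centre of its flat top, 12 mm above the bench; z up.
- mat_top (a point): Side mat: flat black rubber mat 130 mm (its x) by 300 mm (its y), 3 mm thick, empty at the start, lying on the other side of the bench from the soundboard; does not move. Point: centre of its upper face; z up. Room for the three containers in a line along its y.
- caddy_row (a point): Caddy: fixed plywood board 8 mm thick, 360 mm along its y, from 45 mm before this point (-x, robot side) to 135 mm behind; 45 mm high fence, front face 123 mm behind. Point: middle of the row, on the board's top face; z up. Containers stand about 84 mm apart along y, in any order, places unmarked (note where each stood); caul about 58 mm behind the row, its length along y.
- plane_mid (a point): Small steel block plane with a brass cap and a dark wooden knob, 100 mm (its x) by 40 mm, about 35 mm high, loose on the bench between mat and soundboard. Not to be moved. Point: middle, 15 mm above the bench.
- sander_mid (a point): Cork sanding block 45 mm (its x) by 62 mm by 30 mm high, loose on the caddy beyond the +y end of the caul. Not to be moved. Point: its centre.
There are look-alikes about, which are no part of the job. Leave any green or purple look-alike of the part that bears jar_mid alone. What is shaped like the part that bears tin_mid but blue or green is not meant.

How it is judged:
By the outcome, as a careful person would: the job done as asked, in the order asked, and still so for the second after the job is handed in, with the robot touching nothing.
It also fails if it takes over 128 s, if anything falls off the work surface, if the arm or the gripper's body presses on something with over 40 N, if the wrist force passes 120 N, or if a joint passes its speed limit or range.

## Working session

There is one attempt and no reset: what is moved stays moved. The work goes in short steps, Python scripts to look and compute and a tool call to move; the robot and the scene stay as the last step left them, time stands still between calls to the robot, and variables do not carry over. Pictures are saved under pics/ and viewed, at most 14 in all, crops included, and the job is handed in when it is done.

Besides the shell and the picture viewer there is one more tool, called after "Call:" by a JSON object that holds its "fn" and its "kwargs", one argument or row to a line. step_arm: Moves the arm, as the interface text tells. Its arguments: {"type":"object","properties":{"commands":{"type":"array"},"gripper":{"type":"number"},"force":{"type":"number"}},"required":["commands"]}

```bash
ls; mkdir -p pics
cat > h.py <<'E'
import numpy as np, cv2
from bench import ctrl
from scipy.spatial.transform import Rotation as Ro
def cam(n):
    m=ctrl.camera_model(n)
    if n=="wrist":
        s=ctrl.get_state(); T=np.eye(4); T[:3,:3]=Ro.from_rotvec(s["tool_rot"]).as_matrix(); T[:3,3]=s["position"]
        W=T@np.array(m["T_tool_cam"]); R=W[:3,:3].T; t=-R@W[:3,3]
    else: R=np.array(m["R"]); t=np.array(m["t"])
    K=np.array([[m["fx"],0,m["cx"]],[0,m["fy"],m["cy"]],[0,0,1.]])
    return K,np.array([m["k1"],0,0,0.]),R,t
def ray(c,px,z):
    K,d,R,t=c
    u=cv2.undistortPoints(np.array(px,float).reshape(-1,1,2),K,d)[:,0]
    D=np.c_[u,np.ones(len(u))]@R; C=-R.T@t
    return C+D*((z-C[2])/D[:,2])[:,None]
def proj(c,X):
    K,d,R,t=c
    return cv2.projectPoints(np.array(X,float).reshape(-1,1,3),cv2.Rodrigues(R)[0],t,K,d)[0][:,0]
def snap(n,f):
    c=cam(n); im=np.array(ctrl.get_image(n))[:,:,::-1].copy(); cv2.imwrite(f"pics/{f}.png",im); return c,im
E
python3 - <<'E'
from h import *
for n in("top","scene"):
    c,im=snap(n,n+"0"); print(n,c)
print(ctrl.get_state())
E
```

```text
pics
top (array([[479.7873391 ,   0.        , 260.03025475],
       [  0.        , 479.7873391 , 194.36051795],
       [  0.        ,   0.        ,   1.        ]]), array([-0.04845891,  0.        ,  0.        ,  0.        ]), array([[-0.01789368, -0.99981636,  0.00685987],
       [-0.99835832,  0.01749338, -0.05454032],
       [ 0.0544103 , -0.00782454, -0.998488  ]]), array([0.02067063, 0.58083753, 1.15410993]))
scene (array([[362.82545587,   0.        , 252.73112736],
       [  0.        , 362.82545587, 188.80815618],
       [  0.        ,   0.        ,   1.        ]]), array([0.01123469, 0.        , 0.        , 0.        ]), array([[ 0.50533465,  0.8628731 , -0.00932188],
       [ 0.7064554 , -0.4198851 , -0.56975193],
       [-0.49553774,  0.2813299 , -0.82176386]]), array([-0.33708697, -0.37681707,  1.17731471]))
{'time': 0.1, 'joint_positions': array([ 1.29609474,  0.32174663, -0.07006365,  1.45159811,  0.02259507,
        1.37078096, -0.05692751]), 'qd': array([-0.00012381, -0.00147266,  0.00170134, -0.00252637,  0.00049125,
        0.00053899,  0.00117026]), 'joint_torque': array([ 1.81362993e-04, -4.92572093e+01, -4.05614907e-01, -3.13399315e+01,
       -6.41347608e-02,  3.95116908e-02,  5.51747883e-05]), 'position': array([ 0.18492756, -0.62263175,  0.2355495 ]), 'tool_rot': array([-3.10720615e+00, -4.51796701e-01,  5.43953451e-04]), 'ft_force': array([-0.37508889, -0.79521509, -0.73060037]), 'torque': array([ 0.0107842 , -0.01696651, -0.04432845]), 'grip_force': 0.0, 'grip_width': 0.9997110922294181}
```

Run:
```python
import cv2
for n in("top0","scene0"):
    im=cv2.imread(f"pics/{n}.png"); cv2.imwrite(f"pics/{n}b.png",cv2.resize(im,(800,600),interpolation=cv2.INTER_CUBIC))
```

```text
(no output)
```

View pics/top0b.png

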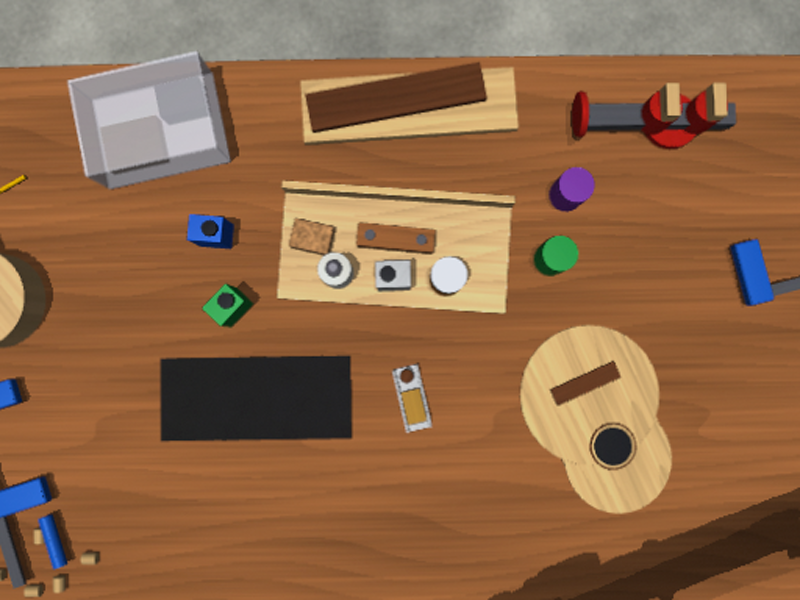

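View pics/scene0b.png

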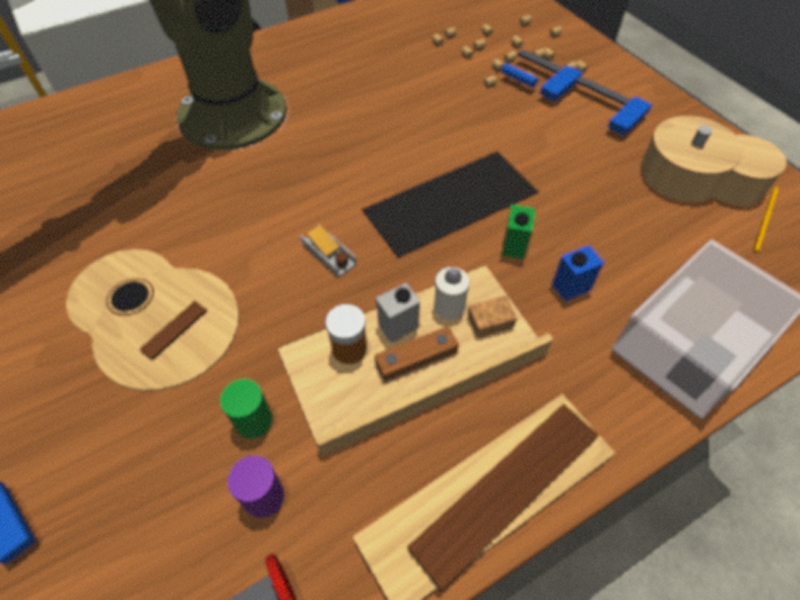

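The top view (800 px wide) shows the glue bottle at (335,268), the tin at (394,274), the jar with its white lid at (449,275) and the caul at (396,237). The sander is at (312,236), the mat at (256,398), the plane at (411,397) and the bridge at (585,383).

What could be taken for the thing I want:
- **Tin:** steel (394,274), blue (210,230) or green (227,305). I take the steel one.
- **Jar:** white-lidded amber in the row (449,275), green (557,255) or purple (573,188). I take the one in the row.
- **Caul:** bar with two dots (396,237), the dark fretboard (395,97) or the bridge (585,383). I take the one with dots.

Run:
```python
from h import *
im=cv2.imread("pics/top0.png"); c=cam("top")
hsv=cv2.cvtColor(im,cv2.COLOR_BGR2HSV)
def meas(name,roi,z,lo,hi):
    x0,y0,x1,y1=[int(v/1.5625) for v in roi]
    m=cv2.inRange(hsv[y0:y1,x0:x1],lo,hi)
    cs=cv2.findContours(m,cv2.RETR_EXTERNAL,cv2.CHAIN_APPROX_NONE)[0]
    k=max(cs,key=cv2.contourArea).reshape(-1,2)+[x0,y0]
    P=ray(c,k,z)[:,:2].astype(np.float32)*1000
    r=cv2.minAreaRect(P); (ex,er)=cv2.minEnclosingCircle(P); b=cv2.boxPoints(r)
    e=b[1]-b[0] if np.hypot(*(b[1]-b[0]))>np.hypot(*(b[2]-b[1])) else b[2]-b[1]
    print(name,np.round(r[0],1),np.round(r[1],1),"long axis deg",round(np.degrees(np.arctan2(e[1],e[0]))%180,1),"circ",np.round(ex,1),round(er,1),"col",hsv[k[:,1].mean().astype(int),k[:,0].mean().astype(int)])
meas("mat",(140,340,370,455),.003,(0,0,0),(180,255,60))
meas("bridge",(545,355,625,410),.012,(0,60,0),(180,255,140))
meas("caul",(350,215,442,258),.036,(0,130,0),(180,255,175))
meas("sander",(285,212,338,258),.038,(0,90,0),(180,255,200))
meas("jar",(425,250,475,300),.088,(0,0,150),(180,40,255))
meas("glue",(312,245,358,292),.078,(0,0,150),(180,50,255))
meas("gluecap",(322,255,348,280),.100,(0,0,0),(180,60,150))
meas("tin",(370,252,420,296),.082,(0,0,120),(180,50,255))
meas("tincap",(372,258,410,290),.090,(0,0,0),(180,255,70))
meas("plane",(385,355,440,440),.03,(0,0,100),(180,60,255))
meas("caddy",(270,175,525,320),.008,(12,40,150),(35,150,255))
cr=im[110:210,170:345]; cv2.imwrite("pics/crop.png",cv2.resize(cr,(788,450),interpolation=cv2.INTER_CUBIC))
```

```text
mat [438.8 250.1] [128.4 298.3] long axis deg 90.1 circ [437.7 250.7] 160.8 col [ 0  0 34]
bridge [ 453.3 -266.5] [ 28.3 110.4] long axis deg 112.8 circ [ 455.  -265.7] 55.8 col [ 11 165 102]
caul [683.  26.] [119.5  37.8] long axis deg 83.8 circ [683.7  25.7] 61.4 col [ 12 163 156]
sander [685.2 152.4] [73.5 49.6] long axis deg 76.4 circ [686.6 152.8] 39.9 col [ 15 135 193]
jar [619.5 -51.7] [50.5 53. ] long axis deg 178.9 circ [619.9 -52. ] 27.0 col [110  13 234]
glue [631.5 117.6] [48.7 46.5] long axis deg 89.0 circ [632.5 117.7] 24.7 col [123  18 158]
gluecap [630.9 116.2] [24.2 22.5] long axis deg 44.1 circ [630.5 115.7] 12.8 col [123  18 158]
tin [623.7  30.9] [50.8 39.3] long axis deg 89.0 circ [622.6  30.1] 30.8 col [115  29  52]
tincap [623.1  37.7] [18.3 20.7] long axis deg 179.1 circ [623.1  38. ] 10.6 col [120  24  53]
plane [436.2   5.3] [98.2 41.2] long axis deg 12.2 circ [436.1   5.9] 51.8 col [ 19 172 182]
caddy [663.2  28.5] [362.9 168.3] long axis deg 85.1 circ [663.4  27.8] 198.1 col [ 19 102 222]
```

View pics/crop.png

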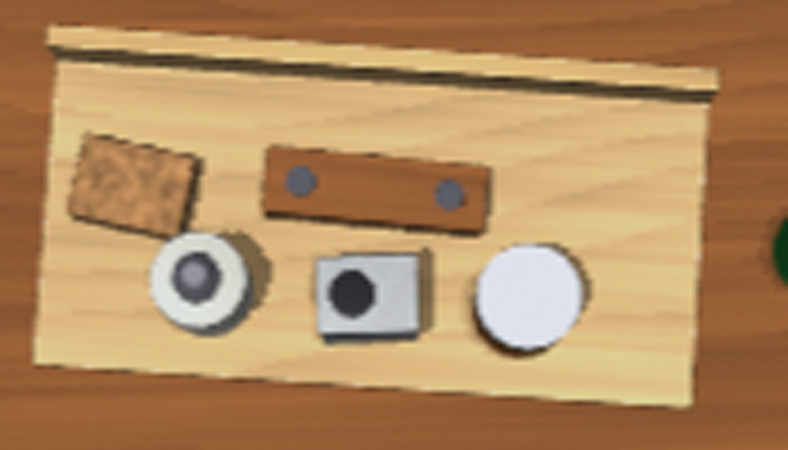

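The crop confirms the choice: a steel tin with a black cap, a white-lidded jar, a white bottle with a grey cap, and the two-dot caul. I'll move over the row now.

Call:
{"fn": "step_arm", "kwargs": {
  "commands": [
    {"travel": [0,0,-0.01],"turn": [0,0,8.3]},
    {"travel": [0,0,-0.02],"turn": [0,0,16.5]},
    {"travel": [0,0,-0.02],"turn": [0,0,16.5]}
  ],
  "gripper": 1
}}

```text
time: 0.4
position: [0.1853, -0.6236, 0.2576]
tool_rot: [3.14, 0.001, 0.001]
ft_force: [0.1, -0.3, 0.3]
grip_width: 0.998
grip_force: 0.0
```

Call:
{"fn": "step_arm", "kwargs": {
  "commands": [
    {"travel": [0.025,-0.04,0],"turn": [0,0,0]},
    {"travel": [0.05,-0.08,0],"turn": [0,0,0]},
    {"travel": [0.075,-0.12,0],"turn": [0,0,0]},
    {"travel": [0.1,-0.16,0],"turn": [0,0,0]},
    {"travel": [0.125,-0.2,0],"turn": [0,0,0]}
  ]
}}

```text
time: 0.9
position: [0.3105, -0.421, 0.2558]
tool_rot: [-3.141, -0.007, 0.001]
ft_force: [0.3, -0.1, 0.2]
grip_width: 0.999
grip_force: 0.0
```

Call:
{"fn": "step_arm", "kwargs": {
  "commands": [
    {"travel": [0.025,-0.04,0],"turn": [0,0,0]},
    {"travel": [0.05,-0.08,0],"turn": [0,0,0]},
    {"travel": [0.075,-0.12,0],"turn": [0,0,0]},
    {"travel": [0.1,-0.16,0],"turn": [0,0,0]},
    {"travel": [0.125,-0.2,0],"turn": [0,0,0]}
  ]
}}

```text
time: 1.4
position: [0.4351, -0.221, 0.256]
tool_rot: [3.141, 0.007, -0.001]
ft_force: [1.1, -0.6, -0.3]
grip_width: 1.001
grip_force: 0.0
```

Call:
{"fn": "step_arm", "kwargs": {
  "commands": [
    {"travel": [0.025,-0.04,0],"turn": [0,0,0]},
    {"travel": [0.05,-0.08,0],"turn": [0,0,0]},
    {"travel": [0.075,-0.12,0],"turn": [0,0,0]},
    {"travel": [0.1,-0.16,0],"turn": [0,0,0]},
    {"travel": [0.125,-0.2,0],"turn": [0,0,0]}
  ]
}}

```text
time: 1.9
position: [0.56, -0.0212, 0.256]
tool_rot: [3.141, 0.007, -0.001]
ft_force: [-0.5, -0.5, -0.5]
grip_width: 1.003
grip_force: 0.0
```

Run:
```python
from h import *
s=ctrl.get_state(); print(s["time"],s["position"],s["tool_rot"],s["joint_positions"]); print(ctrl.camera_model("wrist"))
```

```text
1.9 [ 0.55999084 -0.02121208  0.25601347] [ 3.14115294e+00  6.96060580e-03 -5.60070741e-04] [ 0.5569864   0.16726817 -0.63218204  1.63058723  0.1008408   1.37697515
 -1.65439899]
{'fx': 282.446675782085, 'fy': 282.446675782085, 'cx': 256.6098522751651, 'cy': 194.17619043544985, 'k1': 0.010238557853031384, 'T_tool_cam': array([[-8.69291841e-04, -9.68025141e-01, -2.50851692e-01,
         6.97496243e-02],
       [ 9.99999591e-01, -9.04279151e-04,  2.42113876e-05,
         2.41754954e-04],
       [-2.50277187e-04, -2.50851568e-01,  9.68025531e-01,
        -1.47579801e-01],
       [ 0.00000000e+00,  0.00000000e+00,  0.00000000e+00,
         1.00000000e+00]])}
```

Run:
```python
from h import *
c,im=snap("wrist","w1"); cv2.imwrite("pics/w1b.png",cv2.resize(im,(800,600),interpolation=cv2.INTER_CUBIC))
for n,X in dict(jar=(.62,-.052,.088),tin=(.6235,.0305,.082),glue=(.6315,.1175,.1),caul=(.683,.026,.036)).items(): print(n,proj(c,X)*1.5625)
```

```text
jar [[444.93086162 203.46867373]]
tin [[327.76488375 197.68370863]]
glue [[191.42206706 185.09012996]]
caul [[340.05987158 117.41172468]]
```

View pics/w1b.png

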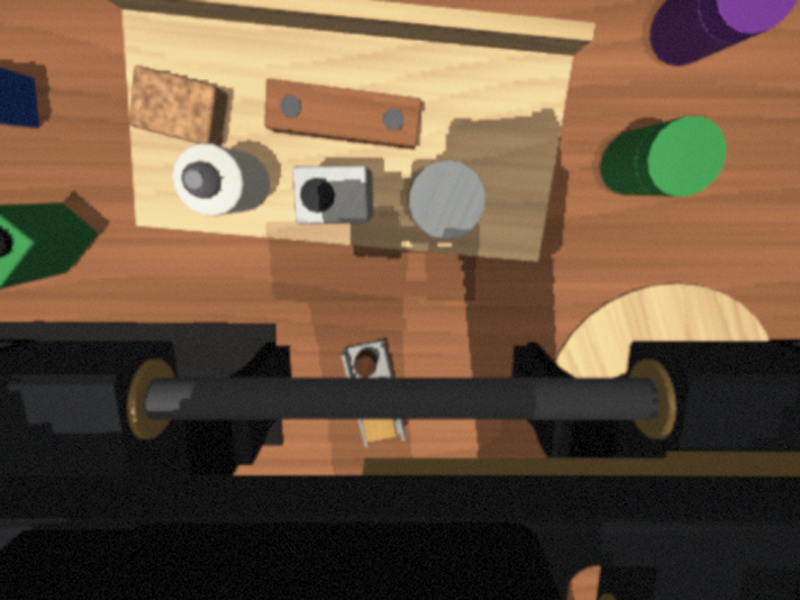

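The wrist view shows the glue cap at (202,181), the tin top at (332,194), the jar lid at (447,199) and the caul at (344,113). That is near the predictions, and I'll refine from this view.

```bash
cat >> h.py <<'E'
def meas(im,c,name,roi,z,lo,hi,sc=1.5625):
    hsv=cv2.cvtColor(im,cv2.COLOR_BGR2HSV)
    x0,y0,x1,y1=[int(v/sc) for v in roi]
    m=cv2.inRange(hsv[y0:y1,x0:x1],lo,hi)
    cs=cv2.findContours(m,cv2.RETR_EXTERNAL,cv2.CHAIN_APPROX_NONE)[0]
    k=cv2.convexHull(max(cs,key=cv2.contourArea)).reshape(-1,2)+[x0,y0]
    P=ray(c,k,z)[:,:2].astype(np.float32)*1000
    r=cv2.minAreaRect(P); ex,er=cv2.minEnclosingCircle(P); b=cv2.boxPoints(r)
    e=b[1]-b[0] if np.hypot(*(b[1]-b[0]))>np.hypot(*(b[2]-b[1])) else b[2]-b[1]
    print(name,np.round(r[0],1),np.round(r[1],1),"ang",round(np.degrees(np.arctan2(e[1],e[0]))%180,1),"circ",np.round(ex,1),round(er,1))
E
python3 - <<'E'
from h import *
im=cv2.imread("pics/w1.png"); c=cam("wrist")
meas(im,c,"jar",(400,155,495,245),.088,(0,0,0),(180,50,255))
meas(im,c,"tin",(285,155,380,230),.082,(0,0,80),(180,60,255))
meas(im,c,"tincap",(297,170,340,222),.090,(0,0,0),(180,255,60))
meas(im,c,"glue",(165,130,246,226),.078,(0,0,150),(180,60,255))
meas(im,c,"gluecap",(178,155,224,203),.100,(0,0,0),(180,90,150))
meas(im,c,"caul",(255,70,435,155),.036,(0,130,0),(180,255,175))
meas(im,c,"plane",(330,330,415,445),.03,(0,0,100),(180,60,255))
E
```

```text
jar [626.5 -41. ] [52.9 53.1] ang 136.6 circ [626.2 -41.1] 26.9
tin [628.8  39.3] [38.6 54.9] ang 90.8 circ [628.9  40. ] 31.9
tincap [628.   43.2] [18.8 11.9] ang 0.8 circ [627.9  46. ] 9.8
glue [637.4 128.4] [48.1 49.7] ang 90.9 circ [637.3 128. ] 25.3
gluecap [637.3 122.6] [24.7 23.2] ang 83.6 circ [637.4 122.7] 12.8
caul [688.7  37.2] [117.9  35.6] ang 84.1 circ [689.8  37.3] 60.5
plane [481.8  18.3] [36.3 33.6] ang 12.4 circ [480.9  18.2] 23.2
```

Run:
```python
from h import *
s=ctrl.get_state(); print(s["time"],s["position"],s["tool_rot"]); c=cam("wrist")
for n,X in dict(jar=(.62,-.052,.088),).items():
  p=proj(c,X);print(n,p*1.5625, ray(c,p,.088))
```

```text
1.95 [ 0.5628074  -0.01145271  0.25595728] [-3.13444273 -0.02291936 -0.00454562]
jar [[461.36038153 209.07415437]] [[ 0.62  -0.052  0.088]]
```

The arm was still settling when I took that picture. I'll hold the pose, then shoot again.

Call:
{"fn": "step_arm", "kwargs": {
  "commands": [
    {"travel": [0.02,-0.04,0],"turn": [0,0,0]},
    {"travel": [0.02,-0.04,0],"turn": [0,0,0]},
    {"travel": [0.02,-0.04,0],"turn": [0,0,0]},
    {"travel": [0.02,-0.04,0],"turn": [0,0,0]},
    {"travel": [0.02,-0.04,0],"turn": [0,0,0]}
  ],
  "gripper": 0.76
}}

```text
time: 2.45
position: [0.5792, 0.0155, 0.2563]
tool_rot: [3.141, -0.001, -0.001]
ft_force: [0.0, -0.1, 0.2]
grip_width: 0.769
grip_force: 0.0
```

Run:
```python
from h import *
s=ctrl.get_state(); print(s["time"],s["position"],s["tool_rot"],s["qd"].round(3))
c,im=snap("wrist","w2"); hs=cv2.cvtColor(im,cv2.COLOR_BGR2HSV)
def roi(X,d): p=proj(c,X)[0]; return (p[0]-d,p[1]-d,p[0]+d,p[1]+d)
meas(im,c,"jar",roi((.622,-.052,.088),32),.088,(0,0,0),(180,50,255),1)
meas(im,c,"tin",roi((.623,.031,.082),30),.082,(0,0,80),(180,60,255),1)
meas(im,c,"glue",roi((.632,.117,.078),27),.078,(0,0,150),(180,60,255),1)
meas(im,c,"gluecap",roi((.632,.117,.1),15),.100,(0,0,0),(180,90,150),1)
p=proj(c,(.683,.026,.036))[0]
meas(im,c,"caul",(p[0]-60,p[1]-27,p[0]+60,p[1]+27),.036,(0,130,0),(180,255,175),1)
cv2.imwrite("pics/w2b.png",cv2.resize(im[:260],(800,406)))
```

```text
2.45 [0.57922774 0.0155141  0.25628388] [ 3.14065523e+00 -8.91297138e-04 -7.08183397e-04] [ 0.002 -0.002 -0.003 -0.004 -0.005  0.001 -0.008]
jar [622.6 -52.2] [52.6 54. ] ang 91.8 circ [623.1 -51.8] 27.7
tin [625.9  29.5] [39.9 50.1] ang 90.4 circ [626.1  29.2] 30.7
glue [635.6 116.3] [48.8 48.7] ang 79.0 circ [635.6 116.2] 25.0
gluecap [636.2 113.4] [20.9 22.2] ang 175.6 circ [635.9 112.3] 12.2
caul [685.9  24.6] [116.5  34.3] ang 83.4 circ [687.5  24.5] 59.8
```

Call:
{"fn": "step_arm", "kwargs": {
  "commands": [
    {"travel": [0.018,-0.034,0.02],"turn": [0,0,0]},
    {"travel": [0.036,-0.068,0.04],"turn": [0,0,0]},
    {"travel": [0.055,-0.1015,0.06],"turn": [0,0,0]},
    {"travel": [0.055,-0.1015,0.06],"turn": [0,0,0]},
    {"travel": [0.055,-0.1015,0.06],"turn": [0,0,0]}
  ],
  "gripper": 0.76
}}

```text
time: 3.0
position: [0.6341, 0.1187, 0.1956]
tool_rot: [3.141, 0.003, -0.003]
ft_force: [-0.6, -0.1, 1.0]
grip_width: 0.76
grip_force: 0.0
```

Run:
```python
from h import *
s=ctrl.get_state(); print(s["time"],s["position"],s["tool_rot"],s["qd"].round(3))
c,im=snap("wrist","w3"); cv2.imwrite("pics/w3b.png",cv2.resize(im,(800,600)))
```

```text
3.0 [0.63405178 0.11869723 0.19563455] [ 3.14126699e+00  3.21380346e-03 -2.96280020e-03] [ 0.03  -0.035  0.018 -0.009  0.008  0.005  0.001]
```

View pics/w3b.png

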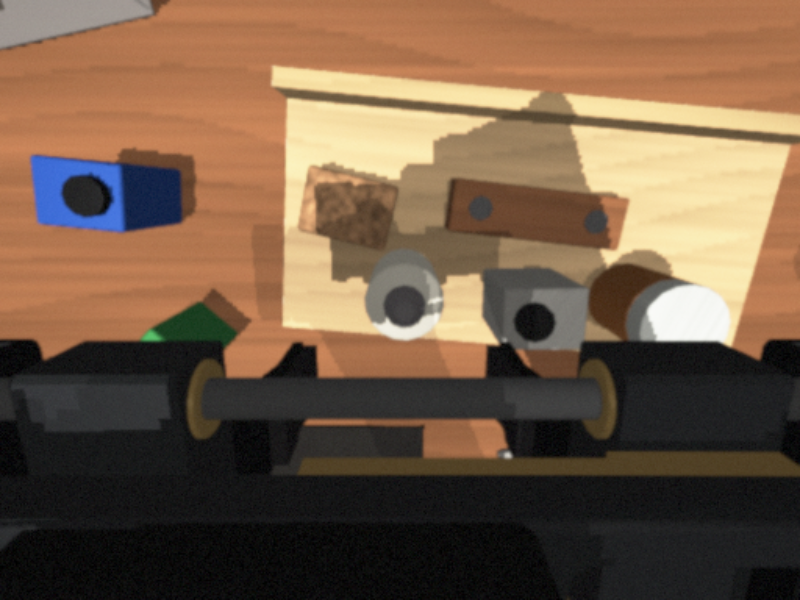

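The bottle is centred between the fingers (cap at (404,306), fingers from 295 to 510), so I'll descend and grip.

Call:
{"fn": "step_arm", "kwargs": {
  "commands": [
    {"travel": [0,0.001,0.045],"turn": [0,0,0]},
    {"travel": [0,0.001,0.09],"turn": [0,0,0]},
    {"travel": [0,0.001,0.12],"turn": [0,0,0]},
    {"travel": [0,0.001,0.1425],"turn": [0,0,0]},
    {"travel": [0,0.001,0.1425],"turn": [0,0,0]}
  ]
}}

```text
time: 3.55
position: [0.6326, 0.1142, 0.0516]
tool_rot: [3.139, -0.004, -0.008]
ft_force: [-0.3, -0.9, -1.4]
grip_width: 0.763
grip_force: 0.0
```

Call:
{"fn": "step_arm", "kwargs": {
  "commands": [
    {"travel": [0,0,0],"turn": [0,0,0]},
    {"travel": [0,0,0],"turn": [0,0,0]},
    {"travel": [0,0,0],"turn": [0,0,0]},
    {"travel": [0,0,0],"turn": [0,0,0]},
    {"travel": [0,0,0],"turn": [0,0,0]}
  ],
  "gripper": 0.5,
  "force": 20
}}

```text
time: 4.05
position: [0.6359, 0.1175, 0.0563]
tool_rot: [3.141, 0.001, 0.005]
ft_force: [-2.2, -1.1, 6.5]
grip_width: 0.566
grip_force: 20.0
```

Run:
```python
from h import *
s=ctrl.get_state(); print(s["time"],s["position"],s["tool_rot"],s["grip_width"],s["grip_force"],s["joint_positions"].round(2))
```

```text
4.05 [0.63594174 0.1174783  0.05629083] [3.14095068e+00 5.90923416e-04 5.29182086e-03] 0.5655897176606839 20.000227766577154 [ 0.26  0.53 -0.63  1.63  0.35  1.09 -2.04]
```

Call:
{"fn": "step_arm", "kwargs": {
  "commands": [
    {"travel": [0,0,0],"turn": [0,0,0]},
    {"travel": [0,0,0],"turn": [0,0,0]},
    {"travel": [0,0,0],"turn": [0,0,0]}
  ]
}}

```text
time: 4.35
position: [0.6359, 0.1175, 0.0563]
tool_rot: [3.141, 0.001, 0.005]
ft_force: [-0.4, -2.0, 7.1]
grip_width: 0.567
grip_force: 20.0
```

Call:
{"fn": "step_arm", "kwargs": {
  "commands": [
    {"travel": [0,0,-0.015],"turn": [0,0,0]},
    {"travel": [0,0,-0.04],"turn": [0,0,0]},
    {"travel": [0,0,-0.07],"turn": [0,0,0]},
    {"travel": [0,0,-0.1],"turn": [0,0,0]},
    {"travel": [0,0,-0.12],"turn": [0,0,0]}
  ]
}}

```text
time: 4.85
position: [0.635, 0.1185, 0.1773]
tool_rot: [-3.141, -0.002, -0.004]
ft_force: [0.1, -0.2, -1.0]
grip_width: 0.569
grip_force: 20.0
```

Call:
{"fn": "step_arm", "kwargs": {
  "commands": [
    {"travel": [-0.015,-0.017,0],"turn": [0,0,-2]},
    {"travel": [-0.036,-0.042,0],"turn": [0,0,-5]},
    {"travel": [-0.058,-0.068,0],"turn": [0,0,-8]},
    {"travel": [-0.08,-0.093,0],"turn": [0,0,-11]},
    {"travel": [-0.1,-0.117,0],"turn": [0,0,-14]}
  ]
}}

```text
time: 5.35
position: [0.5318, 0.2366, 0.1738]
tool_rot: [3.117, 0.391, -0.002]
ft_force: [-0.2, -0.6, -0.8]
grip_width: 0.568
grip_force: 20.0
```

```bash
cat >> h.py <<'E'
def to(x,y,z,yaw):
    s=ctrl.get_state(); R=Ro.from_rotvec(s["tool_rot"]); G=Ro.from_euler("z",yaw,degrees=True)*Ro.from_rotvec([np.pi,0,0])
    print("t",round(s["time"],2),"pos",s["position"].round(4),"grip",round(s["grip_width"],3),round(s["grip_force"],1),"F",s["ft_force"].round(1),"qd",np.abs(s["qd"]).max().round(3),"q",s["joint_positions"].round(2))
    print("travel",R.inv().apply(np.array([x,y,z])-s["position"]).round(4),"turn",(R.inv()*G).as_rotvec(degrees=True).round(2))
E
python3 -c "
from h import *
to(.44,.345,.176,20)"
```

```text
t 5.35 pos [0.5318 0.2366 0.1738] grip 0.568 20.0 F [-0.2 -0.6 -0.8] qd 0.248 q [ 0.21  0.31 -0.8   1.68  0.23  1.25 -1.96]
travel [-0.0622 -0.1277 -0.0022] turn [ 0.    0.06 -5.68]
```

Call:
{"fn": "step_arm", "kwargs": {
  "commands": [
    {"travel": [-0.012,-0.026,0],"turn": [0,0,-2]},
    {"travel": [-0.026,-0.054,0],"turn": [0,0,-4]},
    {"travel": [-0.042,-0.086,0],"turn": [0,0,-5.7]},
    {"travel": [-0.055,-0.112,0],"turn": [0,0,-5.7]},
    {"travel": [-0.062,-0.127,0],"turn": [0,0,-5.7]}
  ]
}}

```text
time: 5.85
position: [0.4401, 0.3462, 0.1742]
tool_rot: [-3.093, -0.546, 0.001]
ft_force: [0.1, -0.3, -1.7]
grip_width: 0.571
grip_force: 20.0
```

Call:
{"fn": "step_arm", "kwargs": {
  "commands": [
    {"travel": [0,0,0.02],"turn": [0,0,0]},
    {"travel": [0,0,0.055],"turn": [0,0,0]},
    {"travel": [0,0,0.09],"turn": [0,0,0]},
    {"travel": [0,0,0.11],"turn": [0,0,0]},
    {"travel": [0,0,0.11],"turn": [0,0,0]}
  ]
}}

```text
time: 6.35
position: [0.4407, 0.3418, 0.0609]
tool_rot: [3.093, 0.54, -0.01]
ft_force: [-0.5, 0.3, -0.8]
grip_width: 0.571
grip_force: 20.0
```

Call:
{"fn": "step_arm", "kwargs": {
  "commands": [
    {"travel": [0,0,0],"turn": [0,0,0]},
    {"travel": [0,0,0],"turn": [0,0,0]},
    {"travel": [0,0,0],"turn": [0,0,0]}
  ]
}}

```text
time: 6.65
position: [0.4443, 0.3437, 0.0656]
tool_rot: [-3.094, -0.539, -0.004]
ft_force: [-0.8, 0.1, -1.8]
grip_width: 0.567
grip_force: 20.0
```

```bash
python3 -c "
from h import *
to(.44,.345,.0515,20)"
```

```text
t 6.65 pos [0.4443 0.3437 0.0656] grip 0.567 20.0 F [-0.8  0.1 -1.8] qd 0.007 q [-0.    0.4  -0.83  1.84  0.34  1.05 -2.19]
travel [-0.0036 -0.0026  0.0141] turn [-0.02 -0.16 -0.25]
```

Call:
{"fn": "step_arm", "kwargs": {
  "commands": [
    {"travel": [0,0,0.005],"turn": [0,0,0]},
    {"travel": [0,0,0.009],"turn": [0,0,0]},
    {"travel": [0,0,0.012],"turn": [0,0,0]},
    {"travel": [0,0,0.0135],"turn": [0,0,0]},
    {"travel": [0,0,0.0135],"turn": [0,0,0]}
  ]
}}

```text
time: 7.15
position: [0.4434, 0.3426, 0.0513]
tool_rot: [3.094, 0.538, -0.001]
ft_force: [-2.1, -2.1, 7.4]
grip_width: 0.569
grip_force: 20.0
```

Call:
{"fn": "step_arm", "kwargs": {
  "commands": [
    {"travel": [0,0,0],"turn": [0,0,0]},
    {"travel": [0,0,0],"turn": [0,0,0]},
    {"travel": [0,0,0],"turn": [0,0,0]}
  ]
}}

```text
time: 7.45
position: [0.4434, 0.3426, 0.0513]
tool_rot: [3.094, 0.538, -0.0]
ft_force: [-2.3, -2.5, 6.7]
grip_width: 0.569
grip_force: 20.0
```

Call:
{"fn": "step_arm", "kwargs": {
  "commands": [
    {"travel": [0,0,0],"turn": [0,0,0]},
    {"travel": [0,0,0],"turn": [0,0,0]},
    {"travel": [0,0,0],"turn": [0,0,0]},
    {"travel": [0,0,-0.03],"turn": [0,0,0]},
    {"travel": [0,0,-0.07],"turn": [0,0,0]}
  ],
  "gripper": 0.76
}}

```text
time: 7.95
position: [0.442, 0.3417, 0.1192]
tool_rot: [3.094, 0.539, -0.008]
ft_force: [0.9, -1.0, -0.4]
grip_width: 0.753
grip_force: 0.0
```

Call:
{"fn": "step_arm", "kwargs": {
  "commands": [
    {"travel": [0,0,-0.045],"turn": [0,0,0]},
    {"travel": [0,0,-0.075],"turn": [0,0,7]},
    {"travel": [0,0,-0.075],"turn": [0,0,14]},
    {"travel": [0,0,-0.075],"turn": [0,0,19.8]},
    {"travel": [0,0,-0.075],"turn": [0,0,19.8]}
  ]
}}

```text
time: 8.45
position: [0.4435, 0.3428, 0.1956]
tool_rot: [3.141, -0.002, 0.001]
ft_force: [0.8, 0.2, -0.6]
grip_width: 0.754
grip_force: 0.0
```

Call:
{"fn": "step_arm", "kwargs": {
  "commands": [
    {"travel": [0.02,0.035,0],"turn": [0,0,0]},
    {"travel": [0.045,0.077,0],"turn": [0,0,0]},
    {"travel": [0.07,0.12,0],"turn": [0,0,0]},
    {"travel": [0.095,0.162,0],"turn": [0,0,0]},
    {"travel": [0.115,0.197,0],"turn": [0,0,0]}
  ]
}}

```text
time: 8.95
position: [0.5594, 0.1425, 0.195]
tool_rot: [3.141, -0.0, -0.0]
ft_force: [-0.3, 0.2, -0.3]
grip_width: 0.758
grip_force: 0.0
```

Call:
{"fn": "step_arm", "kwargs": {
  "commands": [
    {"travel": [0.025,0.042,0],"turn": [0,0,0]},
    {"travel": [0.045,0.077,0],"turn": [0,0,0]},
    {"travel": [0.06,0.1,0],"turn": [0,0,0]},
    {"travel": [0.067,0.115,0],"turn": [0,0,0]},
    {"travel": [0.067,0.115,0],"turn": [0,0,0]}
  ]
}}

```text
time: 9.45
position: [0.6255, 0.028, 0.1946]
tool_rot: [3.141, -0.005, -0.002]
ft_force: [0.4, -0.3, -0.5]
grip_width: 0.76
grip_force: 0.0
```

Call:
{"fn": "step_arm", "kwargs": {
  "commands": [
    {"travel": [0,0,0],"turn": [0,0,0]},
    {"travel": [0,0,0],"turn": [0,0,0]},
    {"travel": [0,0,0],"turn": [0,0,0]}
  ]
}}

```text
time: 9.75
position: [0.6245, 0.0329, 0.1958]
tool_rot: [-3.141, -0.004, -0.0]
ft_force: [-0.0, 0.1, 0.1]
grip_width: 0.761
grip_force: 0.0
```

Run:
```python
from h import *
to(.625,.03,.053,0)
c,im=snap("wrist","w4"); cv2.imwrite("pics/w4b.png",cv2.resize(im,(800,600)))
def roi(X,d): p=proj(c,X)[0]; return (p[0]-d,p[1]-d,p[0]+d,p[1]+d)
meas(im,c,"tin",roi((.624,.03,.082),45),.082,(0,0,60),(180,70,255),1)
meas(im,c,"jar",roi((.622,-.052,.088),48),.088,(0,0,0),(180,50,255),1)
```

```text
t 9.75 pos [0.6245 0.0329 0.1958] grip 0.761 0.0 F [-0.   0.1  0.1] qd 0.009 q [ 0.42  0.36 -0.64  1.55  0.22  1.3  -1.82]
travel [0.0004 0.0029 0.1428] turn [-0.01 -0.01  0.14]
tin [631.1  29.4] [48.9 51.1] ang 90.1 circ [629.4  29.8] 33.0
jar [623.8 -50.6] [57.  53.3] ang 68.7 circ [624.4 -50.8] 28.9
```

View pics/w4b.png

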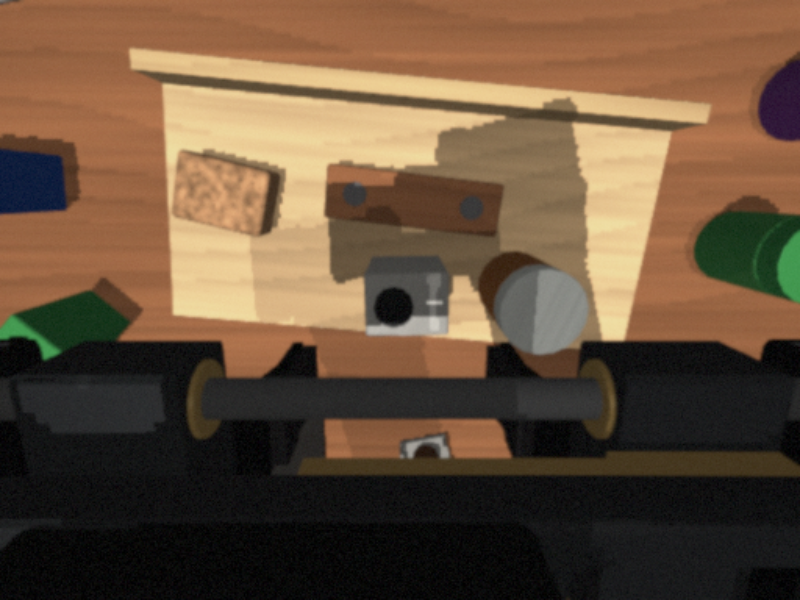

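The tin (centre column 407, square to the jaws) sits about 3 mm off the jaw centre. I'll correct that, descend and grip.

Call:
{"fn": "step_arm", "kwargs": {
  "commands": [
    {"travel": [0.001,0.003,0.045],"turn": [0,0,0]},
    {"travel": [0.001,0.003,0.09],"turn": [0,0,0]},
    {"travel": [0.001,0.003,0.12],"turn": [0,0,0]},
    {"travel": [0.001,0.003,0.135],"turn": [0,0,0]},
    {"travel": [0.001,0.003,0.141],"turn": [0,0,0]}
  ]
}}

```text
time: 10.3
position: [0.6252, 0.0282, 0.0533]
tool_rot: [-3.141, -0.0, 0.003]
ft_force: [0.3, -0.1, 0.9]
grip_width: 0.759
grip_force: 0.0
```

Call:
{"fn": "step_arm", "kwargs": {
  "commands": [
    {"travel": [0,0,0],"turn": [0,0,0]},
    {"travel": [0,0,0],"turn": [0,0,0]},
    {"travel": [0,0,0],"turn": [0,0,0]}
  ]
}}

```text
time: 10.6
position: [0.6275, 0.0279, 0.0564]
tool_rot: [3.141, -0.001, 0.005]
ft_force: [0.0, 0.2, -0.3]
grip_width: 0.759
grip_force: 0.0
```

Call:
{"fn": "step_arm", "kwargs": {
  "commands": [
    {"travel": [0,0,0],"turn": [0,0,0]},
    {"travel": [0,0,0],"turn": [0,0,0]},
    {"travel": [0,0,0],"turn": [0,0,0]},
    {"travel": [0,0,0],"turn": [0,0,0]}
  ],
  "gripper": 0.5,
  "force": 20
}}

```text
time: 11.0
position: [0.6267, 0.0282, 0.0552]
tool_rot: [-3.141, 0.001, -0.002]
ft_force: [-0.1, 1.2, 3.1]
grip_width: 0.592
grip_force: 20.0
```

```bash
python3 -c "
from h import *
to(.44,.25,.18,10)"
```

```text
t 11.0 pos [0.6267 0.0282 0.0552] grip 0.592 20.0 F [-0.1  1.2  3.1] qd 0.002 q [ 0.39  0.49 -0.6   1.69  0.31  1.06 -1.88]
travel [-0.1867 -0.2217 -0.1249] turn [ -0.02  -0.08 -10.04]
```

Call:
{"fn": "step_arm", "kwargs": {
  "commands": [
    {"travel": [0,0,-0.015],"turn": [0,0,0]},
    {"travel": [0,0,-0.04],"turn": [0,0,0]},
    {"travel": [0,0,-0.07],"turn": [0,0,0]},
    {"travel": [0,0,-0.1],"turn": [0,0,0]},
    {"travel": [0,0,-0.12],"turn": [0,0,0]}
  ]
}}

```text
time: 11.5
position: [0.6265, 0.0275, 0.1773]
tool_rot: [3.141, -0.001, 0.003]
ft_force: [0.4, -0.1, -1.7]
grip_width: 0.596
grip_force: 20.0
```

Call:
{"fn": "step_arm", "kwargs": {
  "commands": [
    {"travel": [-0.012,-0.015,0],"turn": [0,0,0]},
    {"travel": [-0.032,-0.038,0],"turn": [0,0,0]},
    {"travel": [-0.055,-0.065,0],"turn": [0,0,0]},
    {"travel": [-0.08,-0.095,0],"turn": [0,0,0]},
    {"travel": [-0.105,-0.125,0],"turn": [0,0,0]}
  ]
}}

```text
time: 12.0
position: [0.5182, 0.1541, 0.1732]
tool_rot: [3.141, -0.001, -0.004]
ft_force: [0.8, 0.8, -2.2]
grip_width: 0.597
grip_force: 20.0
```

Call:
{"fn": "step_arm", "kwargs": {
  "commands": [
    {"travel": [-0.025,-0.03,0],"turn": [0,0,0]},
    {"travel": [-0.047,-0.056,0],"turn": [0,0,0]},
    {"travel": [-0.065,-0.077,0],"turn": [0,0,0]},
    {"travel": [-0.076,-0.091,0],"turn": [0,0,0]},
    {"travel": [-0.082,-0.097,0],"turn": [0,0,0]}
  ]
}}

```text
time: 12.5
position: [0.4361, 0.2516, 0.1736]
tool_rot: [3.14, 0.005, -0.003]
ft_force: [0.2, 0.7, -1.7]
grip_width: 0.599
grip_force: 20.0
```

Call:
{"fn": "step_arm", "kwargs": {
  "commands": [
    {"travel": [0,0,0.02],"turn": [0,0,0]},
    {"travel": [0,0,0.055],"turn": [0,0,0]},
    {"travel": [0,0,0.085],"turn": [0,0,0]},
    {"travel": [0,0,0.105],"turn": [0,0,0]},
    {"travel": [0,0,0.112],"turn": [0,0,0]}
  ]
}}

```text
time: 13.0
position: [0.4371, 0.2481, 0.0597]
tool_rot: [3.139, -0.002, -0.008]
ft_force: [0.6, -0.5, -1.6]
grip_width: 0.596
grip_force: 20.0
```

Call:
{"fn": "step_arm", "kwargs": {
  "commands": [
    {"travel": [0,0,0],"turn": [0,0,0]},
    {"travel": [0,0,0],"turn": [0,0,0]},
    {"travel": [0,0,0],"turn": [0,0,0]}
  ]
}}

```text
time: 13.3
position: [0.4403, 0.2502, 0.0638]
tool_rot: [-3.141, 0.002, -0.004]
ft_force: [-0.2, 0.3, -1.9]
grip_width: 0.592
grip_force: 20.0
```

```bash
python3 -c "
from h import *
to(.44,.25,.0502,0)"
```

```text
t 13.3 pos [0.4403 0.2502 0.0638] grip 0.592 20.0 F [-0.2  0.3 -1.9] qd 0.002 q [ 0.16  0.27 -0.8   1.97  0.23  0.99 -2.32]
travel [-0.0003  0.0002  0.0136] turn [-0.03 -0.13 -0.06]
```

Call:
{"fn": "step_arm", "kwargs": {
  "commands": [
    {"travel": [0,0,0.005],"turn": [0,0,0]},
    {"travel": [0,0,0.009],"turn": [0,0,0]},
    {"travel": [0,0,0.012],"turn": [0,0,0]},
    {"travel": [0,0,0.0135],"turn": [0,0,0]},
    {"travel": [0,0,0.0135],"turn": [0,0,0]}
  ]
}}

```text
time: 13.8
position: [0.4393, 0.2497, 0.0501]
tool_rot: [3.14, -0.001, -0.001]
ft_force: [-2.9, -3.5, 9.0]
grip_width: 0.598
grip_force: 20.0
```

Call:
{"fn": "step_arm", "kwargs": {
  "commands": [
    {"travel": [0,0,0],"turn": [0,0,0]},
    {"travel": [0,0,0],"turn": [0,0,0]},
    {"travel": [0,0,0],"turn": [0,0,0]}
  ]
}}

```text
time: 14.1
position: [0.4393, 0.2497, 0.0501]
tool_rot: [3.14, -0.001, -0.0]
ft_force: [-3.9, -3.1, 9.2]
grip_width: 0.595
grip_force: 20.0
```

Call:
{"fn": "step_arm", "kwargs": {
  "commands": [
    {"travel": [0,0,0],"turn": [0,0,0]},
    {"travel": [0,0,0],"turn": [0,0,0]},
    {"travel": [0,0,0],"turn": [0,0,0]},
    {"travel": [0,0,-0.03],"turn": [0,0,0]},
    {"travel": [0,0,-0.07],"turn": [0,0,0]}
  ],
  "gripper": 0.8
}}

```text
time: 14.6
position: [0.4377, 0.249, 0.1179]
tool_rot: [3.141, -0.001, -0.008]
ft_force: [0.8, -0.3, 0.7]
grip_width: 0.793
grip_force: 0.0
```

Call:
{"fn": "step_arm", "kwargs": {
  "commands": [
    {"travel": [0,0,-0.045],"turn": [0,0,0]},
    {"travel": [0.01,0.017,-0.075],"turn": [0,0,0]},
    {"travel": [0.03,0.05,-0.075],"turn": [0,0,0]},
    {"travel": [0.052,0.086,-0.075],"turn": [0,0,0]},
    {"travel": [0.074,0.122,-0.075],"turn": [0,0,0]}
  ]
}}

```text
time: 15.1
position: [0.5141, 0.1265, 0.1945]
tool_rot: [3.141, -0.0, 0.002]
ft_force: [-0.2, 0.6, 0.5]
grip_width: 0.799
grip_force: 0.0
```

Call:
{"fn": "step_arm", "kwargs": {
  "commands": [
    {"travel": [0.025,0.041,0],"turn": [0,0,0]},
    {"travel": [0.05,0.083,0],"turn": [0,0,0]},
    {"travel": [0.075,0.124,0],"turn": [0,0,0]},
    {"travel": [0.095,0.157,0],"turn": [0,0,0]},
    {"travel": [0.107,0.177,0],"turn": [0,0,0]}
  ]
}}

```text
time: 15.6
position: [0.6212, -0.0539, 0.1932]
tool_rot: [3.14, -0.009, -0.001]
ft_force: [-0.4, 0.7, 0.5]
grip_width: 0.8
grip_force: 0.0
```

Call:
{"fn": "step_arm", "kwargs": {
  "commands": [
    {"travel": [0,0.002,0],"turn": [0,0,0]},
    {"travel": [0,0.002,0],"turn": [0,0,0]},
    {"travel": [0,0.002,0],"turn": [0,0,0]},
    {"travel": [0,0.002,0],"turn": [0,0,0]}
  ]
}}

```text
time: 16.0
position: [0.6197, -0.0493, 0.1943]
tool_rot: [-3.141, -0.003, -0.0]
ft_force: [0.2, 0.4, -0.1]
grip_width: 0.801
grip_force: 0.0
```

Run:
```python
from h import *
to(.6215,-.0515,.053,0)
c,im=snap("wrist","w5")
def roi(X,d): p=proj(c,X)[0]; return (p[0]-d,p[1]-d,p[0]+d,p[1]+d)
meas(im,c,"jar",roi((.622,-.052,.088),40),.088,(0,0,0),(180,50,255),1)
p=proj(c,(.683,.026,.036))[0]
meas(im,c,"caul",(p[0]-75,p[1]-30,p[0]+75,p[1]+33),.036,(0,130,0),(180,255,175),1)
```

```text
t 16.0 pos [ 0.6197 -0.0493  0.1943] grip 0.801 0.0 F [ 0.2  0.4 -0.1] qd 0.005 q [ 0.52  0.34 -0.6   1.57  0.2   1.3  -1.68]
travel [0.0018 0.0022 0.1413] turn [-0.01 -0.01  0.1 ]
jar [624.  -53.2] [51.1 55.6] ang 178.9 circ [624.  -52.8] 27.8
caul [687.1  23.6] [118.3  34.5] ang 83.4 circ [686.7  23.8] 60.8
```

Call:
{"fn": "step_arm", "kwargs": {
  "commands": [
    {"travel": [0.002,0.003,0.045],"turn": [0,0,0]},
    {"travel": [0.002,0.003,0.09],"turn": [0,0,0]},
    {"travel": [0.002,0.003,0.12],"turn": [0,0,0]},
    {"travel": [0.002,0.003,0.135],"turn": [0,0,0]},
    {"travel": [0.002,0.003,0.14],"turn": [0,0,0]}
  ]
}}

```text
time: 16.55
position: [0.6211, -0.0536, 0.0528]
tool_rot: [-3.141, -0.0, 0.004]
ft_force: [-0.7, -0.1, 0.3]
grip_width: 0.799
grip_force: 0.0
```

Call:
{"fn": "step_arm", "kwargs": {
  "commands": [
    {"travel": [0,0,0],"turn": [0,0,0]},
    {"travel": [0,0,0],"turn": [0,0,0]},
    {"travel": [0,0,0],"turn": [0,0,0]}
  ]
}}

```text
time: 16.85
position: [0.6234, -0.0543, 0.056]
tool_rot: [3.141, -0.001, 0.005]
ft_force: [-0.3, -0.2, 0.1]
grip_width: 0.802
grip_force: 0.0
```

Call:
{"fn": "step_arm", "kwargs": {
  "commands": [
    {"travel": [0,0,0],"turn": [0,0,0]},
    {"travel": [0,0,0],"turn": [0,0,0]},
    {"travel": [0,0,0],"turn": [0,0,0]},
    {"travel": [0,0,0],"turn": [0,0,0]}
  ],
  "gripper": 0.5,
  "force": 25
}}

```text
time: 17.25
position: [0.6223, -0.0541, 0.0545]
tool_rot: [-3.141, 0.001, -0.001]
ft_force: [-0.2, 0.2, 2.7]
grip_width: 0.614
grip_force: 25.0
```

```bash
python3 -c "
from h import *
to(.44,.155,.18,0)"
```

```text
t 17.25 pos [ 0.6223 -0.0541  0.0545] grip 0.614 25.0 F [-0.2  0.2  2.7] qd 0.002 q [ 0.49  0.48 -0.56  1.69  0.28  1.05 -1.73]
travel [-0.1824 -0.2089 -0.1256] turn [-0.01 -0.03 -0.05]
```

Call:
{"fn": "step_arm", "kwargs": {
  "commands": [
    {"travel": [0,0,-0.015],"turn": [0,0,0]},
    {"travel": [0,0,-0.04],"turn": [0,0,0]},
    {"travel": [0,0,-0.07],"turn": [0,0,0]},
    {"travel": [0,0,-0.1],"turn": [0,0,0]},
    {"travel": [0,0,-0.12],"turn": [0,0,0]}
  ]
}}

```text
time: 17.75
position: [0.6227, -0.0544, 0.1771]
tool_rot: [3.141, -0.001, 0.004]
ft_force: [0.1, 0.3, -0.3]
grip_width: 0.616
grip_force: 25.0
```

Call:
{"fn": "step_arm", "kwargs": {
  "commands": [
    {"travel": [-0.012,-0.014,0],"turn": [0,0,0]},
    {"travel": [-0.032,-0.037,0],"turn": [0,0,0]},
    {"travel": [-0.055,-0.063,0],"turn": [0,0,0]},
    {"travel": [-0.08,-0.092,0],"turn": [0,0,0]},
    {"travel": [-0.105,-0.12,0],"turn": [0,0,0]}
  ]
}}

```text
time: 18.25
position: [0.5159, 0.0668, 0.1745]
tool_rot: [3.141, -0.001, 0.0]
ft_force: [-0.0, -0.4, -0.7]
grip_width: 0.619
grip_force: 25.0
```

Call:
{"fn": "step_arm", "kwargs": {
  "commands": [
    {"travel": [-0.025,-0.028,0],"turn": [0,0,0]},
    {"travel": [-0.045,-0.052,0],"turn": [0,0,0]},
    {"travel": [-0.062,-0.071,0],"turn": [0,0,0]},
    {"travel": [-0.072,-0.083,0],"turn": [0,0,0]},
    {"travel": [-0.078,-0.089,0],"turn": [0,0,0]}
  ]
}}

```text
time: 18.75
position: [0.4387, 0.1557, 0.1744]
tool_rot: [3.141, 0.001, 0.001]
ft_force: [-0.6, 0.5, -2.4]
grip_width: 0.62
grip_force: 25.0
```

Call:
{"fn": "step_arm", "kwargs": {
  "commands": [
    {"travel": [0,0,0.02],"turn": [0,0,0]},
    {"travel": [0,0,0.055],"turn": [0,0,0]},
    {"travel": [0,0,0.085],"turn": [0,0,0]},
    {"travel": [0,0,0.105],"turn": [0,0,0]},
    {"travel": [0,0,0.112],"turn": [0,0,0]}
  ]
}}

```text
time: 19.25
position: [0.4382, 0.1534, 0.0599]
tool_rot: [3.141, -0.004, -0.007]
ft_force: [-0.6, -0.3, -2.4]
grip_width: 0.609
grip_force: 25.0
```

Call:
{"fn": "step_arm", "kwargs": {
  "commands": [
    {"travel": [0,0,0],"turn": [0,0,0]},
    {"travel": [0,0,0],"turn": [0,0,0]},
    {"travel": [0,0,0],"turn": [0,0,0]}
  ]
}}

```text
time: 19.55
position: [0.4405, 0.155, 0.0633]
tool_rot: [-3.141, 0.002, -0.004]
ft_force: [0.8, 0.6, -2.3]
grip_width: 0.617
grip_force: 25.0
```

```bash
python3 -c "
from h import *
to(.44,.155,.0495,0)"
```

```text
t 19.55 pos [0.4405 0.155  0.0633] grip 0.617 25.0 F [ 0.8  0.6 -2.3] qd 0.005 q [ 0.35  0.16 -0.78  2.06  0.14  0.96 -2.08]
travel [-0.0005 -0.      0.0138] turn [-0.01 -0.14 -0.08]
```

Next I lower and release the jar, then go over the caul, turned to its axis.

Call:
{"fn": "step_arm", "kwargs": {
  "commands": [
    {"travel": [0,0,0.005],"turn": [0,0,0]},
    {"travel": [0,0,0.009],"turn": [0,0,0]},
    {"travel": [0,0,0.012],"turn": [0,0,0]},
    {"travel": [0,0,0.0135],"turn": [0,0,0]},
    {"travel": [0,0,0.0135],"turn": [0,0,0]}
  ]
}}

```text
time: 20.05
position: [0.4392, 0.1547, 0.0494]
tool_rot: [3.14, -0.001, -0.001]
ft_force: [-3.0, -0.8, 9.4]
grip_width: 0.615
grip_force: 25.0
```

Call:
{"fn": "step_arm", "kwargs": {
  "commands": [
    {"travel": [0,0,0],"turn": [0,0,0]},
    {"travel": [0,0,0],"turn": [0,0,0]}
  ]
}}

```text
time: 20.25
position: [0.4392, 0.1548, 0.0494]
tool_rot: [3.14, -0.001, -0.001]
ft_force: [-4.4, -1.2, 9.2]
grip_width: 0.616
grip_force: 25.0
```

Call:
{"fn": "step_arm", "kwargs": {
  "commands": [
    {"travel": [0,0,0],"turn": [0,0,0]},
    {"travel": [0,0,0],"turn": [0,0,0]},
    {"travel": [0,0,0],"turn": [0,0,0]},
    {"travel": [0,0,-0.03],"turn": [0,0,0]},
    {"travel": [0,0,-0.07],"turn": [0,0,0]}
  ],
  "gripper": 0.77
}}

```text
time: 20.75
position: [0.4374, 0.1545, 0.1175]
tool_rot: [-3.141, 0.001, 0.008]
ft_force: [0.9, 0.1, 0.1]
grip_width: 0.771
grip_force: 0.0
```

Call:
{"fn": "step_arm", "kwargs": {
  "commands": [
    {"travel": [0,0,-0.045],"turn": [0,0,0]},
    {"travel": [0,0,-0.085],"turn": [0,0,0]},
    {"travel": [0,0,-0.105],"turn": [0,0,0]},
    {"travel": [0,0,-0.105],"turn": [0,0,0]},
    {"travel": [0,0,-0.105],"turn": [0,0,0]}
  ]
}}

```text
time: 21.25
position: [0.4392, 0.1547, 0.2232]
tool_rot: [3.141, -0.002, 0.0]
ft_force: [0.5, -0.5, -0.6]
grip_width: 0.771
grip_force: 0.0
```

Run:
```python
from h import *
to(.63,.0245,.2,84-90)
c,im=snap("top","t2"); cv2.imwrite("pics/t2b.png",cv2.resize(im,(800,600)))
```

```text
t 21.25 pos [0.4392 0.1547 0.2232] grip 0.771 0.0 F [ 0.5 -0.5 -0.6] qd 0.03 q [ 0.42 -0.05 -0.78  1.88 -0.04  1.3  -1.92]
travel [0.191  0.13   0.0233] turn [ 0.02 -0.01  5.94]
```

View pics/t2b.png

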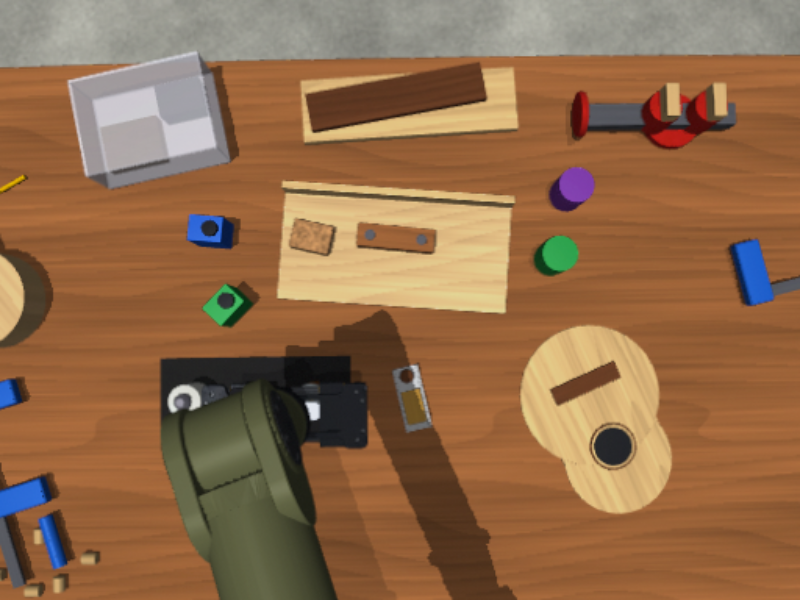

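The top view shows all three containers upright on the mat, the glue bottle at (184,400) and the others under the arm. The caul at (396,237), the sander and the plane are undisturbed. Now the caul.

Call:
{"fn": "step_arm", "kwargs": {
  "commands": [
    {"travel": [0.015,0.008,0],"turn": [0,0,-8]},
    {"travel": [0.04,0.022,0],"turn": [0,0,-16]},
    {"travel": [0.067,0.036,0],"turn": [0,0,-24]},
    {"travel": [0.094,0.051,0],"turn": [0,0,-32]},
    {"travel": [0.12,0.065,0],"turn": [0,0,-40]}
  ],
  "gripper": 0.7
}}

```text
time: 21.8
position: [0.5593, 0.0889, 0.2212]
tool_rot: [-2.948, -1.082, 0.005]
ft_force: [-0.4, 0.6, 1.0]
grip_width: 0.703
grip_force: 0.0
```

Call:
{"fn": "step_arm", "kwargs": {
  "commands": [
    {"travel": [0.011,0.027,0],"turn": [0,0,-8.5]},
    {"travel": [0.022,0.055,0],"turn": [0,0,-17]},
    {"travel": [0.033,0.083,0],"turn": [0,0,-25.5]},
    {"travel": [0.044,0.105,0],"turn": [0,0,-34]},
    {"travel": [0.05,0.12,0],"turn": [0,0,-42]}
  ]
}}

```text
time: 22.3
position: [0.6751, 0.0286, 0.2202]
tool_rot: [-2.364, -2.064, 0.004]
ft_force: [-0.5, -0.1, 0.8]
grip_width: 0.702
grip_force: 0.0
```

Call:
{"fn": "step_arm", "kwargs": {
  "commands": [
    {"travel": [0,0,0],"turn": [0,0,-1.7]},
    {"travel": [0,0,0],"turn": [0,0,-1.7]},
    {"travel": [0,0,0],"turn": [0,0,-1.7]},
    {"travel": [0,0,0],"turn": [0,0,-1.7]}
  ]
}}

```text
time: 22.7
position: [0.6737, 0.0308, 0.2236]
tool_rot: [2.341, 2.095, -0.001]
ft_force: [0.2, 0.7, 0.0]
grip_width: 0.704
grip_force: 0.0
```

Run:
```python
from h import *
to(.685,.025,.1,83.7)
c,im=snap("wrist","w6"); cv2.imwrite("pics/w6b.png",cv2.resize(im,(800,600)))
print(proj(c,[(.685,.025,.036)])*1.5625)
```

```text
t 22.7 pos [0.6737 0.0308 0.2236] grip 0.704 0.0 F [0.2 0.7 0. ] qd 0.007 q [ 0.47  0.49 -0.79  1.38  0.35  1.41 -0.42]
travel [-0.0045  0.0119  0.1236] turn [-0.02  0.03 -0.04]
[[414.42919986 285.64357602]]
```

View pics/w6b.png

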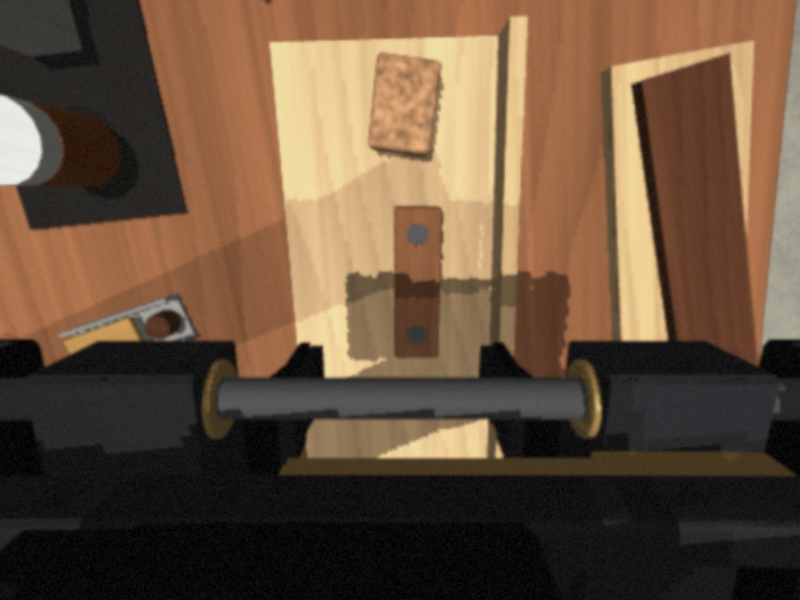

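The caul is at columns 393–442 and rows 206–357, parallel to the fingers. I'll shift 14 mm and descend.

Call:
{"fn": "step_arm", "kwargs": {
  "commands": [
    {"travel": [-0.003,0.0135,0.03],"turn": [0,0,0]},
    {"travel": [-0.003,0.0135,0.07],"turn": [0,0,0]},
    {"travel": [-0.003,0.0135,0.11],"turn": [0,0,0]},
    {"travel": [-0.003,0.0135,0.135],"turn": [0,0,0]},
    {"travel": [-0.003,0.0135,0.155],"turn": [0,0,0]}
  ]
}}

```text
time: 23.25
position: [0.6864, 0.0253, 0.0666]
tool_rot: [-2.341, -2.094, 0.003]
ft_force: [0.4, 0.4, -0.2]
grip_width: 0.697
grip_force: 0.0
```

Call:
{"fn": "step_arm", "kwargs": {
  "commands": [
    {"travel": [0,0,0.015],"turn": [0,0,0]},
    {"travel": [0,0,0.027],"turn": [0,0,0]},
    {"travel": [0,0,0.035],"turn": [0,0,0]},
    {"travel": [0,0,0.038],"turn": [0,0,0]},
    {"travel": [0,0,0.038],"turn": [0,0,0]}
  ]
}}

```text
time: 23.75
position: [0.6878, 0.0254, 0.0308]
tool_rot: [2.341, 2.095, 0.0]
ft_force: [0.2, 0.3, 0.9]
grip_width: 0.699
grip_force: 0.0
```

Call:
{"fn": "step_arm", "kwargs": {
  "commands": [
    {"travel": [0,0,0],"turn": [0,0,0]},
    {"travel": [0,0,0],"turn": [0,0,0]},
    {"travel": [0,0,0],"turn": [0,0,0]}
  ]
}}

```text
time: 24.05
position: [0.688, 0.0254, 0.0312]
tool_rot: [2.341, 2.094, 0.001]
ft_force: [0.2, 0.5, 0.4]
grip_width: 0.7
grip_force: 0.0
```

Run:
```python
from h import *
to(.687,.026,.028,83.7)
```

```text
t 24.05 pos [0.688  0.0254 0.0312] grip 0.7 0.0 F [0.2 0.5 0.4] qd 0.003 q [ 0.43  0.67 -0.71  1.53  0.47  1.12 -0.49]
travel [ 0.0005 -0.0011  0.0032] turn [ 0.06  0.   -0.06]
```

Call:
{"fn": "step_arm", "kwargs": {
  "commands": [
    {"travel": [0,-0.001,0.002],"turn": [0,0,0]},
    {"travel": [0,-0.001,0.004],"turn": [0,0,0]},
    {"travel": [0,-0.001,0.0045],"turn": [0,0,0]},
    {"travel": [0,-0.001,0.0045],"turn": [0,0,0]}
  ]
}}

```text
time: 24.45
position: [0.6865, 0.0254, 0.0258]
tool_rot: [-2.341, -2.095, 0.001]
ft_force: [-1.0, -0.7, 0.6]
grip_width: 0.699
grip_force: 0.0
```

Call:
{"fn": "step_arm", "kwargs": {
  "commands": [
    {"travel": [0,0,0],"turn": [0,0,0]},
    {"travel": [0,0,0],"turn": [0,0,0]},
    {"travel": [0,0,0],"turn": [0,0,0]},
    {"travel": [0,0,0],"turn": [0,0,0]},
    {"travel": [0,0,0],"turn": [0,0,0]}
  ],
  "gripper": 0.3,
  "force": 20
}}

```text
time: 24.95
position: [0.6865, 0.0255, 0.0261]
tool_rot: [-2.341, -2.095, 0.001]
ft_force: [-1.1, 0.1, 0.6]
grip_width: 0.413
grip_force: 20.0
```

Run:
```python
from h import *
to(.4533,-.2665,.2,112.8)
```

```text
t 24.95 pos [0.6865 0.0255 0.0261] grip 0.413 20.0 F [-1.1  0.1  0.6] qd 0.002 q [ 0.43  0.68 -0.71  1.54  0.47  1.11 -0.49]
travel [-0.316  -0.1995 -0.1738] turn [-2.000e-02  1.000e-02 -2.915e+01]
```

Call:
{"fn": "step_arm", "kwargs": {
  "commands": [
    {"travel": [0,0,-0.01],"turn": [0,0,0]},
    {"travel": [0,0,-0.035],"turn": [0,0,0]},
    {"travel": [0,0,-0.075],"turn": [0,0,0]},
    {"travel": [0,0,-0.115],"turn": [0,0,0]},
    {"travel": [0,0,-0.145],"turn": [0,0,0]}
  ]
}}

```text
time: 25.45
position: [0.6872, 0.0259, 0.1744]
tool_rot: [2.34, 2.094, 0.003]
ft_force: [0.1, -0.0, -1.6]
grip_width: 0.414
grip_force: 20.0
```

Call:
{"fn": "step_arm", "kwargs": {
  "commands": [
    {"travel": [-0.016,-0.01,-0.015],"turn": [0,0,-2]},
    {"travel": [-0.045,-0.028,-0.015],"turn": [0,0,-5]},
    {"travel": [-0.08,-0.05,-0.015],"turn": [0,0,-8]},
    {"travel": [-0.115,-0.073,-0.015],"turn": [0,0,-11]},
    {"travel": [-0.15,-0.095,-0.015],"turn": [0,0,-15]}
  ]
}}

```text
time: 25.95
position: [0.5743, -0.1141, 0.1863]
tool_rot: [2.044, 2.385, -0.001]
ft_force: [-0.1, -0.8, -1.2]
grip_width: 0.413
grip_force: 20.0
```

Run:
```python
from h import *
to(.4550,-.2665,.19,112.8)
```

```text
t 25.95 pos [ 0.5743 -0.1141  0.1863] grip 0.413 20.0 F [-0.1 -0.8 -1.2] qd 1.467 q [ 0.86  0.32 -0.85  1.66  0.25  1.27  0.11]
travel [-0.1323 -0.1413 -0.0036] turn [-1.000e-02  3.000e-02 -1.398e+01]
```

Call:
{"fn": "step_arm", "kwargs": {
  "commands": [
    {"travel": [-0.03,-0.032,0],"turn": [0,0,-3]},
    {"travel": [-0.06,-0.064,0],"turn": [0,0,-7]},
    {"travel": [-0.09,-0.096,0],"turn": [0,0,-10]},
    {"travel": [-0.115,-0.123,0],"turn": [0,0,-13]},
    {"travel": [-0.13,-0.139,0],"turn": [0,0,-14]}
  ]
}}

```text
time: 26.45
position: [0.4552, -0.2656, 0.1864]
tool_rot: [1.745, 2.612, -0.004]
ft_force: [0.4, 0.8, -1.8]
grip_width: 0.411
grip_force: 20.0
```

Call:
{"fn": "step_arm", "kwargs": {
  "commands": [
    {"travel": [0,0,0],"turn": [0,0,0]},
    {"travel": [0,0,0],"turn": [0,0,0]},
    {"travel": [0,0,0],"turn": [0,0,0]},
    {"travel": [0,0,0],"turn": [0,0,0]}
  ]
}}

```text
time: 26.85
position: [0.4587, -0.261, 0.1862]
tool_rot: [1.738, 2.617, 0.001]
ft_force: [0.2, 0.0, -1.3]
grip_width: 0.412
grip_force: 20.0
```

Run:
```python
from h import *
to(.4550,-.2665,.06,112.8)
c,im=snap("wrist","w7"); cv2.imwrite("pics/w7b.png",cv2.resize(im,(800,600)))
a=np.radians(112.8);u=np.array([np.cos(a),np.sin(a),0])*.055;v=np.array([np.sin(a),-np.cos(a),0])*.014;C=np.array([.4533,-.2665,.012])
print(proj(c,[C+u+v,C+u-v,C-u-v,C-u+v])*1.5625)
```

```text
t 26.85 pos [ 0.4587 -0.261   0.1862] grip 0.412 20.0 F [ 0.2  0.  -1.3] qd 0.006 q [ 1.23  0.16 -0.83  1.8   0.13  1.24  0.77]
travel [-0.0036 -0.0056  0.1262] turn [0.03 0.   0.01]
[[408.74116431 211.242468  ]
 [369.54275767 211.26678008]
 [372.17739159 355.7586798 ]
 [408.21503262 355.73226171]]
```

View pics/w7b.png

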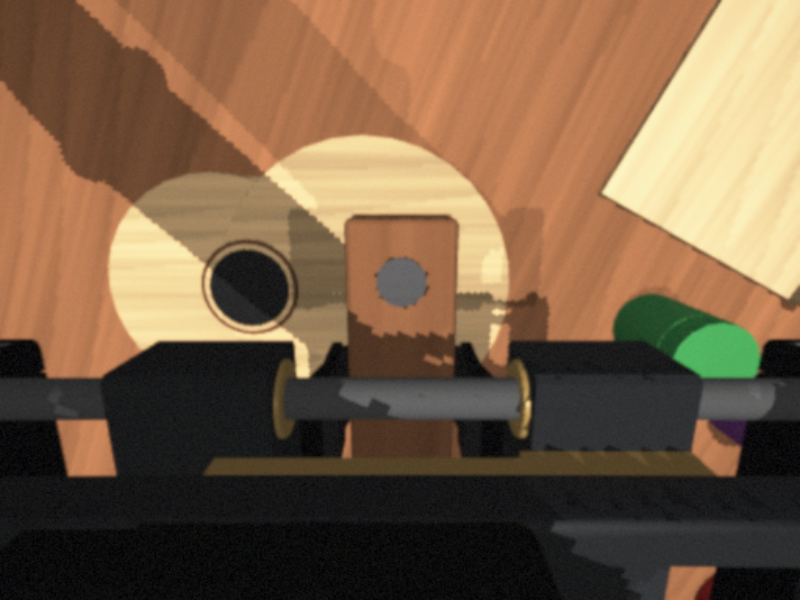

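The held caul hides the bridge. It is square in the gripper, with its far end at (402,216). I'll use that end to get the caul's lengthwise offset in the grip.

Run:
```python
from h import *
c=cam("wrist"); s=ctrl.get_state(); R=Ro.from_rotvec(s["tool_rot"])
print(R.inv().apply(ray(c,np.array([[347,218],[457,218],[402,217]])/1.5625,.196)-s["position"])*1000)
# top picture bridge again from t2
im=cv2.imread("pics/t2.png"); ct=cam("top")
meas(im,ct,"bridge",(545,355,625,410),.012,(0,60,0),(180,255,140))
to(.4545,-.266,.045,112.8)
```

```text
[[ 58.7609497  -15.24730769  -9.86091691]
 [ 58.73156953  18.50281128  -9.8488377 ]
 [ 59.05180732   1.6282526   -9.85484662]]
bridge [ 453.4 -266.7] [ 28.2 109.9] ang 112.5 circ [ 453.8 -266.5] 55.7
t 26.9 pos [ 0.4586 -0.2612  0.1861] grip 0.41 20.0 F [ 0.1  0.3 -2.5] qd 0.007 q [ 1.23  0.16 -0.83  1.8   0.13  1.24  0.77]
travel [-0.0029 -0.0057  0.1411] turn [ 0.02 -0.01 -0.01]
```

Call:
{"fn": "step_arm", "kwargs": {
  "commands": [
    {"travel": [-0.0025,-0.005,0.03],"turn": [0,0,0]},
    {"travel": [-0.0025,-0.005,0.07],"turn": [0,0,0]},
    {"travel": [-0.0025,-0.005,0.105],"turn": [0,0,0]},
    {"travel": [-0.0025,-0.005,0.13],"turn": [0,0,0]},
    {"travel": [-0.0025,-0.005,0.141],"turn": [0,0,0]}
  ]
}}

```text
time: 27.4
position: [0.453, -0.2651, 0.0425]
tool_rot: [-1.738, -2.612, -0.001]
ft_force: [-0.1, 0.6, -1.7]
grip_width: 0.41
grip_force: 20.0
```

Call:
{"fn": "step_arm", "kwargs": {
  "commands": [
    {"travel": [0,0,0],"turn": [0,0,0]},
    {"travel": [0,0,0],"turn": [0,0,0]},
    {"travel": [0,0,0],"turn": [0,0,0]}
  ]
}}

```text
time: 27.7
position: [0.4555, -0.2673, 0.0467]
tool_rot: [1.74, 2.612, -0.0]
ft_force: [0.1, 0.2, -1.9]
grip_width: 0.411
grip_force: 20.0
```

Run:
```python
from h import *
to(.455,-.2655,.0301,112.7)
```

```text
t 27.7 pos [ 0.4555 -0.2673  0.0467] grip 0.411 20.0 F [ 0.1  0.2 -1.9] qd 0.003 q [ 1.16  0.34 -0.78  1.94  0.29  0.97  0.65]
travel [0.0019 0.0002 0.0166] turn [ 0.09  0.15 -0.04]
```

Call:
{"fn": "step_arm", "kwargs": {
  "commands": [
    {"travel": [0.0018,0,0.004],"turn": [0,0,0]},
    {"travel": [0.0018,0,0.008],"turn": [0,0,0]},
    {"travel": [0.0018,0,0.011],"turn": [0,0,0]},
    {"travel": [0.0018,0,0.013],"turn": [0,0,0]},
    {"travel": [0.0018,0,0.0135],"turn": [0,0,0]}
  ]
}}

```text
time: 28.2
position: [0.4532, -0.265, 0.0312]
tool_rot: [-1.742, -2.614, 0.0]
ft_force: [-0.5, 0.2, -1.5]
grip_width: 0.413
grip_force: 20.0
```

Call:
{"fn": "step_arm", "kwargs": {
  "commands": [
    {"travel": [0,0,0.0005],"turn": [0,0,0]},
    {"travel": [0,0,0.0005],"turn": [0,0,0]},
    {"travel": [0,0,0.0005],"turn": [0,0,0]}
  ]
}}

```text
time: 28.5
position: [0.4535, -0.2651, 0.0311]
tool_rot: [1.742, 2.614, -0.0]
ft_force: [-0.3, 0.4, -2.7]
grip_width: 0.414
grip_force: 20.0
```

Run:
```python
from h import *
to(.455,-.2655,.0301,112.7)
```

```text
t 28.5 pos [ 0.4535 -0.2651  0.0311] grip 0.414 20.0 F [-0.3  0.4 -2.7] qd 0.002 q [ 1.15  0.36 -0.77  1.95  0.31  0.95  0.63]
travel [-0.0009  0.0012  0.001 ] turn [ 0.    0.01 -0.05]
```

Call:
{"fn": "step_arm", "kwargs": {
  "commands": [
    {"travel": [-0.0005,0.001,0.0008],"turn": [0,0,0]},
    {"travel": [-0.0005,0.001,0.0015],"turn": [0,0,0]},
    {"travel": [-0.0005,0.001,0.002],"turn": [0,0,0]},
    {"travel": [-0.0005,0.001,0.002],"turn": [0,0,0]}
  ]
}}

```text
time: 28.9
position: [0.4549, -0.2653, 0.0299]
tool_rot: [1.742, 2.614, -0.001]
ft_force: [-2.9, 1.1, 5.9]
grip_width: 0.413
grip_force: 20.0
```

Call:
{"fn": "step_arm", "kwargs": {
  "commands": [
    {"travel": [0,0,0],"turn": [0,0,0]},
    {"travel": [0,0,0],"turn": [0,0,0]},
    {"travel": [0,0,0],"turn": [0,0,0]},
    {"travel": [0,0,0],"turn": [0,0,0]}
  ],
  "gripper": 0.6
}}

```text
time: 29.3
position: [0.4545, -0.2652, 0.029]
tool_rot: [1.742, 2.614, 0.0]
ft_force: [-0.1, -0.7, -0.1]
grip_width: 0.591
grip_force: 0.0
```

Call:
{"fn": "step_arm", "kwargs": {
  "commands": [
    {"travel": [0,0,-0.015],"turn": [0,0,0]},
    {"travel": [0,0,-0.045],"turn": [0,0,0]},
    {"travel": [0,0,-0.09],"turn": [0,0,0]},
    {"travel": [0,0,-0.135],"turn": [0,0,0]},
    {"travel": [0,0,-0.165],"turn": [0,0,0]}
  ]
}}

```text
time: 29.8
position: [0.4558, -0.2652, 0.1984]
tool_rot: [1.738, 2.611, -0.001]
ft_force: [1.1, -0.2, -0.4]
grip_width: 0.601
grip_force: 0.0
```

Call:
{"fn": "step_arm", "kwargs": {
  "commands": [
    {"travel": [0.03,0.015,0],"turn": [0,0,8.5]},
    {"travel": [0.07,0.035,0],"turn": [0,0,17]},
    {"travel": [0.11,0.055,0],"turn": [0,0,25.5]},
    {"travel": [0.15,0.072,0],"turn": [0,0,34]},
    {"travel": [0.19,0.09,0],"turn": [0,0,42.5]}
  ]
}}

```text
time: 30.3
position: [0.4644, -0.0538, 0.195]
tool_rot: [2.572, 1.801, -0.0]
ft_force: [1.2, -1.1, 0.1]
grip_width: 0.6
grip_force: 0.0
```

Run:
```python
from h import *
to(.48,.1,.2,0)
```

```text
t 30.3 pos [ 0.4644 -0.0538  0.195 ] grip 0.6 0.0 F [ 1.2 -1.1  0.1] qd 2.184 q [ 1.05 -0.02 -0.97  1.91 -0.02  1.24 -0.26]
travel [ 0.1498 -0.038  -0.0052] turn [ 0.11  0.   70.  ]
```

Call:
{"fn": "step_arm", "kwargs": {
  "commands": [
    {"travel": [0.03,-0.008,0],"turn": [0,0,8]},
    {"travel": [0.06,-0.015,0],"turn": [0,0,16]},
    {"travel": [0.085,-0.021,0],"turn": [0,0,24]},
    {"travel": [0.1,-0.025,0],"turn": [0,0,32]},
    {"travel": [0.115,-0.03,0],"turn": [0,0,40]}
  ],
  "gripper": 0.8
}}

```text
time: 30.8
position: [0.4751, 0.0639, 0.195]
tool_rot: [3.033, 0.815, 0.001]
ft_force: [-0.6, -0.2, 0.2]
grip_width: 0.794
grip_force: 0.0
```

Call:
{"fn": "step_arm", "kwargs": {
  "commands": [
    {"travel": [0,0,0],"turn": [0,0,8]},
    {"travel": [0,0,0],"turn": [0,0,16]},
    {"travel": [0,0,0],"turn": [0,0,24]},
    {"travel": [0,0,0],"turn": [0,0,30]},
    {"travel": [0,0,0],"turn": [0,0,30]}
  ]
}}

```text
time: 31.3
position: [0.475, 0.0628, 0.1948]
tool_rot: [3.141, 0.009, 0.001]
ft_force: [-0.5, -0.1, 0.5]
grip_width: 0.801
grip_force: 0.0
```

Run:
```python
from h import *
to(.4392,.1548,.2,0)
c,im=snap("top","t3"); cv2.imwrite("pics/t3b.png",cv2.resize(im,(800,600)))
for hi in(175,190): meas(im,c,"caul",(530,340,640,425),.040,(0,130,0),(14,255,hi))
cv2.imwrite("pics/t3c.png",cv2.resize(im[215:275,335:425],(720,480),interpolation=cv2.INTER_CUBIC))
```

```text
t 31.3 pos [0.475  0.0628 0.1948] grip 0.801 0.0 F [-0.5 -0.1  0.5] qd 0.092 q [ 0.9   0.03 -1.09  1.89  0.03  1.24 -1.76]
travel [-0.0353 -0.0922 -0.0053] turn [ 0.04 -0.04  0.32]
caul [ 454.8 -262.2] [ 37.2 121.2] ang 112.5 circ [ 454.  -262.9] 62.1
caul [ 454.8 -262.2] [ 37.2 121.2] ang 112.5 circ [ 454.  -262.9] 62.1
```

View pics/t3c.png

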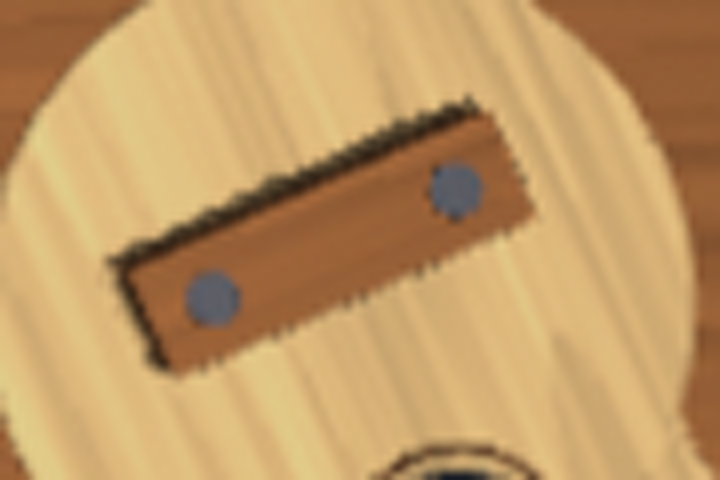

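The caul lies flat and parallel on the bridge, with its dots at (213,298) and (456,190) in the crop. I'll check the centring from the dots.

Run:
```python
from h import *
im=cv2.imread("pics/t3.png"); c=cam("top"); hs=cv2.cvtColor(im,cv2.COLOR_BGR2HSV)
def dots(im,c,x0,y0,x1,y1,z):
    hs=cv2.cvtColor(im,cv2.COLOR_BGR2HSV)[y0:y1,x0:x1]
    m=cv2.inRange(hs,(90,10,60),(140,120,150)); n,l,st,ce=cv2.connectedComponentsWithStats(m)
    o=np.argsort(-st[1:,4])[:2]+1; p=ce[o]+[x0,y0]; P=ray(c,p,z)[:,:2]*1000; print(p.round(1),st[o,4],P.round(1),P.mean(0).round(2)); return p
dots(im,c,345,220,405,265,.040)
im0=cv2.imread("pics/top0.png"); dots(im0,c,228,140,282,164,.036)
# sub-pixel edges: bridge and caul by saturation-threshold moments
def mom(im,x0,y0,x1,y1,z,lo,hi):
    m=cv2.inRange(cv2.cvtColor(im,cv2.COLOR_BGR2HSV)[y0:y1,x0:x1],lo,hi); m=cv2.morphologyEx(m,cv2.MORPH_CLOSE,np.ones((7,7)))
    n,l,st,ce=cv2.connectedComponentsWithStats(m); i=1+np.argmax(st[1:,4]); print(st[i,4],(ray(c,ce[i]+[x0,y0],z)[0,:2]*1000).round(2))
mom(im0,348,225,402,264,.012,(0,60,0),(180,255,140))
mom(im0,228,140,282,166,.036,(0,130,70),(14,255,190))
mom(im,345,215,410,270,.040,(0,130,70),(14,255,190))
```

```text
[[391.5 238.2]
 [361.1 251.9]] [28 22] [[ 469.3 -301.7]
 [ 438.3 -227.7]] [ 453.81 -264.72]
[[236.1 149.7]
 [269.1 152.9]] [24 22] [[688.8  66.2]
 [679.6 -13.1]] [684.22  26.56]
514 [ 453.13 -266.27]
784 [684.94  28.27]
757 [ 454.42 -262.83]
```

Run:
```python
from h import *
c,im=snap("scene","s3"); im0=cv2.imread("pics/scene0.png")
a=np.radians(112.6);u=np.array([np.cos(a),np.sin(a),0]);C=np.array([.4535,-.2665,0])
b=proj(c,C+[0,0,.012])[0]; d=proj(c,[C+u*.04+[0,0,.04],C-u*.04+[0,0,.04]])
print(b,d)
x0,y0=(b-30).astype(int);x1,y1=(b+32).astype(int)
m=cv2.inRange(cv2.cvtColor(im0,cv2.COLOR_BGR2HSV)[y0:y1,x0:x1],(0,60,0),(180,255,140))
n,l,st,ce=cv2.connectedComponentsWithStats(m); i=1+np.argmax(st[1:,4]); print("bridge",st[i],ce[i]+[x0,y0])
k=max(cv2.findContours(m,cv2.RETR_EXTERNAL,cv2.CHAIN_APPROX_NONE)[0],key=cv2.contourArea).reshape(-1,2)+[x0,y0]
P=ray(c,k,.012)[:,:2].astype(np.float32)*1000; print(cv2.minAreaRect(P))
print("bridge centroid",ray(c,ce[i]+[x0,y0],.012))
hs=cv2.cvtColor(im,cv2.COLOR_BGR2HSV)[y0:y1,x0:x1]
m=cv2.inRange(hs,(90,10,60),(140,140,170)); n,l,st,ce=cv2.connectedComponentsWithStats(m)
o=np.argsort(-st[1:,4])[:2]+1; P=ray(c,ce[o]+[x0,y0],.04); print("dots",ce[o]+[x0,y0],st[o,4],P,P.mean(0))
cv2.imwrite("pics/s3c.png",cv2.resize(np.hstack([im0[y0-10:y1+10,x0-10:x1+10],im[y0-10:y1+10,x0-10:x1+10]]),(800,400),interpolation=cv2.INTER_CUBIC))
```

```text
[111.16662766 209.17372896] [[120.4200594  191.46346246]
 [ 93.35944018 214.77388783]]
bridge [  9  14  42  37 486] [110.52057613 211.45679012]
((458.123291015625, -268.01458740234375), (30.116474151611328, 108.00977325439453), 22.74855613708496)
bridge centroid [[ 0.45892507 -0.26981364  0.012     ]]
dots [[120. 192.]] [1] [[ 0.4391121  -0.23093174  0.04      ]] [ 0.4391121  -0.23093174  0.04      ]
```

View pics/s3c.png

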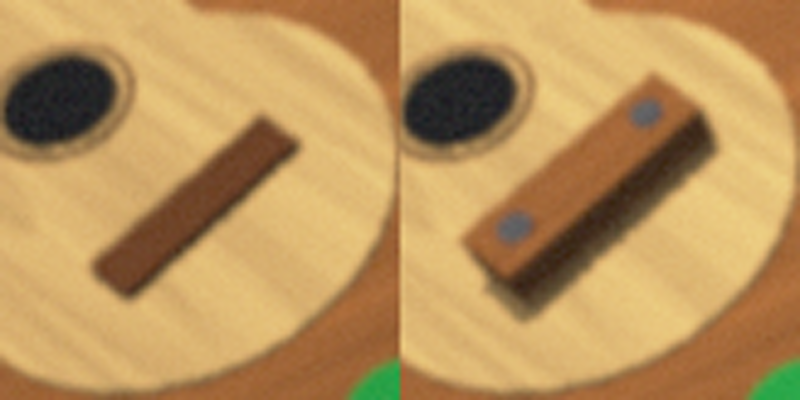

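Both cameras put the caul about 2.5–3 mm too far along its length toward +y, while it is fine across. I'll go back, regrip it and shift it 2.7 mm.

Call:
{"fn": "step_arm", "kwargs": {
  "commands": [
    {"travel": [-0.001,0.03,0],"turn": [0,0,-8.5]},
    {"travel": [-0.002,0.07,0],"turn": [0,0,-17]},
    {"travel": [-0.003,0.11,0],"turn": [0,0,-25.5]},
    {"travel": [-0.004,0.15,0],"turn": [0,0,-34]},
    {"travel": [-0.005,0.18,0],"turn": [0,0,-42]}
  ],
  "gripper": 0.6
}}

```text
time: 31.9
position: [0.4705, -0.1204, 0.1944]
tool_rot: [2.936, 1.113, -0.0]
ft_force: [0.9, 0.9, -0.2]
grip_width: 0.61
grip_force: 0.0
```

Call:
{"fn": "step_arm", "kwargs": {
  "commands": [
    {"travel": [0,0,0],"turn": [0,0,-8.5]},
    {"travel": [0,0,0],"turn": [0,0,-17]},
    {"travel": [0,0,0],"turn": [0,0,-25.5]},
    {"travel": [0,0,0],"turn": [0,0,-34]},
    {"travel": [0,0,0],"turn": [0,0,-42]}
  ]
}}

```text
time: 32.4
position: [0.471, -0.1175, 0.1943]
tool_rot: [2.341, 2.095, 0.0]
ft_force: [0.4, 0.7, -0.2]
grip_width: 0.601
grip_force: 0.0
```

Call:
{"fn": "step_arm", "kwargs": {
  "commands": [
    {"travel": [-0.03,0,0],"turn": [0,0,-8.5]},
    {"travel": [-0.06,0.001,0],"turn": [0,0,-17]},
    {"travel": [-0.09,0.001,0],"turn": [0,0,-25.5]},
    {"travel": [-0.12,0,0],"turn": [0,0,-28.7]},
    {"travel": [-0.13,0,0],"turn": [0,0,-28.7]}
  ]
}}

```text
time: 32.9
position: [0.4543, -0.2502, 0.194]
tool_rot: [1.763, 2.6, -0.001]
ft_force: [-0.3, 0.3, 0.4]
grip_width: 0.592
grip_force: 0.0
```

Call:
{"fn": "step_arm", "kwargs": {
  "commands": [
    {"travel": [0,0,0],"turn": [0,0,0]},
    {"travel": [0,0,0],"turn": [0,0,0]},
    {"travel": [0,0,0],"turn": [0,0,0]}
  ]
}}

```text
time: 33.2
position: [0.4561, -0.2447, 0.1942]
tool_rot: [1.756, 2.605, 0.0]
ft_force: [0.4, 0.4, 1.1]
grip_width: 0.6
grip_force: 0.0
```

Run:
```python
from h import *
to(.4548,-.2652,.06,112.7)
```

```text
t 33.2 pos [ 0.4561 -0.2447  0.1942] grip 0.6 0.0 F [0.4 0.4 1.1] qd 0.004 q [ 1.26  0.13 -0.87  1.81  0.11  1.25  0.74]
travel [-0.0185 -0.0089  0.1342] turn [ 0.01 -0.   -0.67]
```

Call:
{"fn": "step_arm", "kwargs": {
  "commands": [
    {"travel": [-0.0185,-0.009,0.03],"turn": [0,0,-0.7]},
    {"travel": [-0.0185,-0.009,0.07],"turn": [0,0,-0.7]},
    {"travel": [-0.0185,-0.009,0.105],"turn": [0,0,-0.7]},
    {"travel": [-0.0185,-0.009,0.13],"turn": [0,0,-0.7]},
    {"travel": [-0.0185,-0.009,0.136],"turn": [0,0,-0.7]}
  ]
}}

```text
time: 33.7
position: [0.4525, -0.2647, 0.0555]
tool_rot: [-1.738, -2.611, -0.001]
ft_force: [-0.0, -0.1, 0.0]
grip_width: 0.602
grip_force: 0.0
```

Call:
{"fn": "step_arm", "kwargs": {
  "commands": [
    {"travel": [0,0,0],"turn": [0,0,0]},
    {"travel": [0,0,0],"turn": [0,0,0]},
    {"travel": [0,0,0],"turn": [0,0,0]}
  ]
}}

```text
time: 34.0
position: [0.4553, -0.2677, 0.0598]
tool_rot: [1.742, 2.611, -0.001]
ft_force: [0.1, -0.6, 1.2]
grip_width: 0.6
grip_force: 0.0
```

Run:
```python
from h import *
to(.4548,-.2652,.0301,112.7)
```

```text
t 34.0 pos [ 0.4553 -0.2677  0.0598] grip 0.6 0.0 F [ 0.1 -0.6  1.2] qd 0.005 q [ 1.19  0.33 -0.81  1.93  0.28  1.    0.65]
travel [0.0026 0.0005 0.0297] turn [ 0.07  0.17 -0.11]
```

Call:
{"fn": "step_arm", "kwargs": {
  "commands": [
    {"travel": [0.0025,0.0005,0.008],"turn": [0,0,0]},
    {"travel": [0.0025,0.0005,0.017],"turn": [0,0,0]},
    {"travel": [0.0025,0.0005,0.024],"turn": [0,0,0]},
    {"travel": [0.0025,0.0005,0.028],"turn": [0,0,0]},
    {"travel": [0.0025,0.0005,0.0285],"turn": [0,0,0]}
  ]
}}

```text
time: 34.5
position: [0.453, -0.2643, 0.0286]
tool_rot: [-1.743, -2.612, -0.0]
ft_force: [-0.4, -0.4, 0.0]
grip_width: 0.597
grip_force: 0.0
```

Call:
{"fn": "step_arm", "kwargs": {
  "commands": [
    {"travel": [0,0,0],"turn": [0,0,0]},
    {"travel": [0,0,0],"turn": [0,0,0]},
    {"travel": [0,0,0],"turn": [0,0,0]}
  ]
}}

```text
time: 34.8
position: [0.4538, -0.2648, 0.0298]
tool_rot: [1.743, 2.613, -0.0]
ft_force: [0.3, -1.2, 0.2]
grip_width: 0.599
grip_force: 0.0
```

Call:
{"fn": "step_arm", "kwargs": {
  "commands": [
    {"travel": [0,0,0],"turn": [0,0,0]},
    {"travel": [0,0,0],"turn": [0,0,0]},
    {"travel": [0,0,0],"turn": [0,0,0]},
    {"travel": [0,0,0],"turn": [0,0,0]}
  ],
  "gripper": 0.3,
  "force": 20
}}

```text
time: 35.2
position: [0.4537, -0.2647, 0.0297]
tool_rot: [1.743, 2.613, 0.0]
ft_force: [0.0, -0.8, 0.4]
grip_width: 0.413
grip_force: 20.0
```

Call:
{"fn": "step_arm", "kwargs": {
  "commands": [
    {"travel": [-0.001,0,-0.003],"turn": [0,0,0]},
    {"travel": [-0.0027,0,-0.006],"turn": [0,0,0]},
    {"travel": [-0.0027,0,-0.006],"turn": [0,0,0]},
    {"travel": [-0.0027,0,-0.006],"turn": [0,0,0]},
    {"travel": [-0.0027,0,-0.006],"turn": [0,0,0]}
  ]
}}

```text
time: 35.7
position: [0.4544, -0.2672, 0.0354]
tool_rot: [-1.744, -2.613, 0.0]
ft_force: [0.1, -0.0, -1.9]
grip_width: 0.411
grip_force: 20.0
```

Call:
{"fn": "step_arm", "kwargs": {
  "commands": [
    {"travel": [0,0,0.0025],"turn": [0,0,0]},
    {"travel": [0,0,0.0045],"turn": [0,0,0]},
    {"travel": [0,0,0.006],"turn": [0,0,0]},
    {"travel": [0,0,0.0065],"turn": [0,0,0]},
    {"travel": [0,0,0.0065],"turn": [0,0,0]}
  ]
}}

```text
time: 36.2
position: [0.4543, -0.2671, 0.0297]
tool_rot: [-1.743, -2.613, 0.001]
ft_force: [-2.6, 1.6, 6.3]
grip_width: 0.41
grip_force: 20.0
```

Call:
{"fn": "step_arm", "kwargs": {
  "commands": [
    {"travel": [0,0,0],"turn": [0,0,0]},
    {"travel": [0,0,0],"turn": [0,0,0]},
    {"travel": [0,0,0],"turn": [0,0,0]},
    {"travel": [0,0,0],"turn": [0,0,0]},
    {"travel": [0,0,0],"turn": [0,0,0]}
  ],
  "gripper": 0.6
}}

```text
time: 36.7
position: [0.4546, -0.2672, 0.029]
tool_rot: [1.744, 2.613, 0.0]
ft_force: [-0.2, 0.2, -1.2]
grip_width: 0.598
grip_force: 0.0
```

Call:
{"fn": "step_arm", "kwargs": {
  "commands": [
    {"travel": [0,0,-0.015],"turn": [0,0,0]},
    {"travel": [0,0,-0.045],"turn": [0,0,0]},
    {"travel": [0,0,-0.09],"turn": [0,0,0]},
    {"travel": [0,0,-0.135],"turn": [0,0,0]},
    {"travel": [0,0,-0.165],"turn": [0,0,0]}
  ]
}}

```text
time: 37.2
position: [0.4559, -0.2672, 0.1984]
tool_rot: [1.74, 2.61, -0.001]
ft_force: [0.2, -1.1, 0.6]
grip_width: 0.604
grip_force: 0.0
```

Call:
{"fn": "step_arm", "kwargs": {
  "commands": [
    {"travel": [0.03,0.015,0],"turn": [0,0,8.5]},
    {"travel": [0.07,0.035,0],"turn": [0,0,17]},
    {"travel": [0.11,0.055,0],"turn": [0,0,25.5]},
    {"travel": [0.15,0.072,0],"turn": [0,0,34]},
    {"travel": [0.19,0.09,0],"turn": [0,0,42.5]}
  ]
}}

```text
time: 37.7
position: [0.4647, -0.0556, 0.195]
tool_rot: [2.574, 1.798, -0.0]
ft_force: [-0.7, -0.2, 0.4]
grip_width: 0.593
grip_force: 0.0
```

Call:
{"fn": "step_arm", "kwargs": {
  "commands": [
    {"travel": [0.03,-0.008,0],"turn": [0,0,8]},
    {"travel": [0.06,-0.015,0],"turn": [0,0,16]},
    {"travel": [0.085,-0.021,0],"turn": [0,0,24]},
    {"travel": [0.1,-0.025,0],"turn": [0,0,32]},
    {"travel": [0.115,-0.03,0],"turn": [0,0,40]}
  ],
  "gripper": 0.8
}}

```text
time: 38.2
position: [0.4756, 0.0621, 0.195]
tool_rot: [3.034, 0.812, 0.001]
ft_force: [-0.1, -0.2, 0.0]
grip_width: 0.796
grip_force: 0.0
```

Call:
{"fn": "step_arm", "kwargs": {
  "commands": [
    {"travel": [0,0,0],"turn": [0,0,8]},
    {"travel": [0,0,0],"turn": [0,0,16]},
    {"travel": [0,0,0],"turn": [0,0,24]},
    {"travel": [0,0,0],"turn": [0,0,30]},
    {"travel": [0,0,0],"turn": [0,0,30]}
  ]
}}

```text
time: 38.7
position: [0.4755, 0.061, 0.1948]
tool_rot: [3.141, 0.006, 0.001]
ft_force: [0.8, -0.3, -0.2]
grip_width: 0.803
grip_force: 0.0
```

Run:
```python
from h import *
to(.4392,.1548,.2,0)
c,im=snap("top","t4")
meas(im,c,"caul",(530,340,640,425),.040,(0,130,0),(14,255,175))
hs=cv2.cvtColor(im,cv2.COLOR_BGR2HSV)[220:265,345:405]
m=cv2.inRange(hs,(90,10,60),(140,120,150)); n,l,st,ce=cv2.connectedComponentsWithStats(m)
o=np.argsort(-st[1:,4])[:2]+1; P=ray(c,ce[o]+[345,220],.04)[:,:2]*1000; print(P.round(1),P.mean(0).round(1))
```

```text
t 38.7 pos [0.4755 0.061  0.1948] grip 0.803 0.0 F [ 0.8 -0.3 -0.2] qd 0.091 q [ 0.92  0.03 -1.11  1.89  0.03  1.24 -1.76]
travel [-0.036  -0.094  -0.0053] turn [ 0.04 -0.04  0.21]
caul [ 454.7 -265. ] [ 37.2 120.5] ang 112.4 circ [ 453.9 -265.3] 62.1
[[ 469.2 -304.4]
 [ 438.3 -230.7]] [ 453.8 -267.5]
```

The caul now matches the bridge centre to about 1 mm. Next the containers go back, jar first.

Call:
{"fn": "step_arm", "kwargs": {
  "commands": [
    {"travel": [-0.012,-0.03,0.01],"turn": [0,0,0]},
    {"travel": [-0.025,-0.065,0.03],"turn": [0,0,0]},
    {"travel": [-0.036,-0.094,0.05],"turn": [0,0,0.2]},
    {"travel": [-0.036,-0.094,0.05],"turn": [0,0,0.2]},
    {"travel": [-0.036,-0.094,0.05],"turn": [0,0,0.2]}
  ]
}}

```text
time: 39.25
position: [0.4388, 0.155, 0.1441]
tool_rot: [3.141, 0.006, -0.001]
ft_force: [0.1, -0.3, 0.2]
grip_width: 0.803
grip_force: 0.0
```

Call:
{"fn": "step_arm", "kwargs": {
  "commands": [
    {"travel": [0,0,0],"turn": [0,0,0]},
    {"travel": [0,0,0],"turn": [0,0,0]}
  ]
}}

```text
time: 39.45
position: [0.4402, 0.1534, 0.1447]
tool_rot: [3.141, -0.003, 0.002]
ft_force: [-0.3, 0.3, 0.2]
grip_width: 0.8
grip_force: 0.0
```

Run:
```python
from h import *
to(.4392,.1548,.0494,0)
c,im=snap("wrist","w8"); cv2.imwrite("pics/w8b.png",cv2.resize(im,(800,600)))
```

```text
t 39.45 pos [0.4402 0.1534 0.1447] grip 0.8 0.0 F [-0.3  0.3  0.2] qd 0.004 q [ 0.79  0.08 -1.2   1.98  0.08  1.14 -2.02]
travel [-0.0011 -0.0014  0.0953] turn [ 0.01 -0.07 -0.11]
```

View pics/w8b.png

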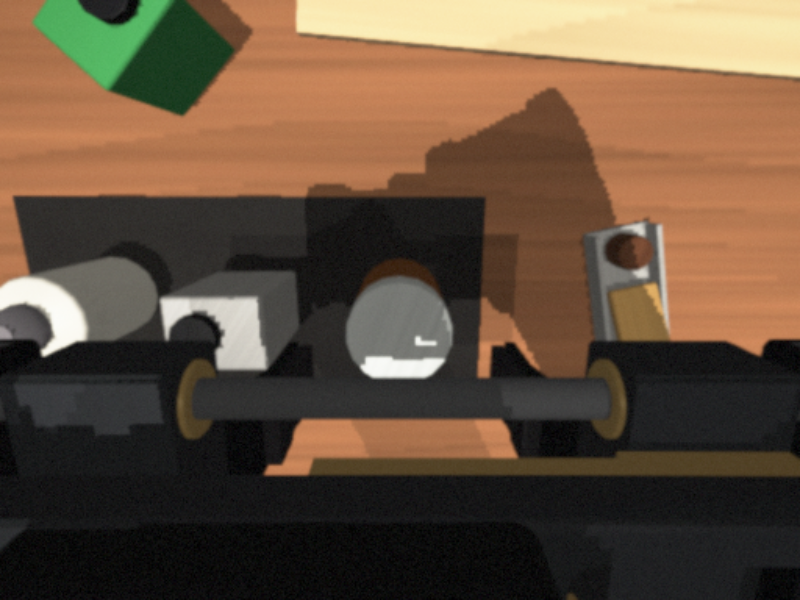

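The jar (401,330) is centred between the fingers on the mat, with the tin and the glue bottle upright beside it. I'll descend and grip.

Call:
{"fn": "step_arm", "kwargs": {
  "commands": [
    {"travel": [-0.001,-0.0013,0.03],"turn": [0,0,0]},
    {"travel": [-0.001,-0.0013,0.06],"turn": [0,0,0]},
    {"travel": [-0.001,-0.0013,0.083],"turn": [0,0,0]},
    {"travel": [-0.001,-0.0013,0.093],"turn": [0,0,0]},
    {"travel": [-0.001,-0.0013,0.095],"turn": [0,0,0]}
  ]
}}

```text
time: 40.0
position: [0.4378, 0.1554, 0.0484]
tool_rot: [-3.141, 0.001, 0.003]
ft_force: [-0.8, -0.0, -0.6]
grip_width: 0.794
grip_force: 0.0
```

Call:
{"fn": "step_arm", "kwargs": {
  "commands": [
    {"travel": [0,0,0],"turn": [0,0,0]},
    {"travel": [0,0,0],"turn": [0,0,0]},
    {"travel": [0,0,0],"turn": [0,0,0]}
  ]
}}

```text
time: 40.3
position: [0.4391, 0.1558, 0.0501]
tool_rot: [3.141, -0.001, 0.003]
ft_force: [-0.6, -0.9, -0.4]
grip_width: 0.797
grip_force: 0.0
```

Run:
```python
from h import *
to(.4392,.1548,.0494,0)
```

```text
t 40.3 pos [0.4391 0.1558 0.0501] grip 0.797 0.0 F [-0.6 -0.9 -0.4] qd 0.004 q [ 0.63  0.29 -1.12  2.07  0.32  0.97 -2.22]
travel [0.0001 0.001  0.0007] turn [ 0.02 -0.12 -0.04]
```

Call:
{"fn": "step_arm", "kwargs": {
  "commands": [
    {"travel": [0,0.001,0],"turn": [0,0,0]},
    {"travel": [0,0.001,0],"turn": [0,0,0]},
    {"travel": [0,0.001,0],"turn": [0,0,0]},
    {"travel": [0,0.001,0],"turn": [0,0,0]},
    {"travel": [0,0.001,0],"turn": [0,0,0]}
  ],
  "gripper": 0.5,
  "force": 25
}}

```text
time: 40.8
position: [0.4383, 0.1547, 0.0492]
tool_rot: [3.141, -0.001, 0.0]
ft_force: [-0.3, -0.7, 2.7]
grip_width: 0.615
grip_force: 25.0
```

Call:
{"fn": "step_arm", "kwargs": {
  "commands": [
    {"travel": [0,0,-0.015],"turn": [0,0,0]},
    {"travel": [0,0,-0.04],"turn": [0,0,0]},
    {"travel": [0,0,-0.07],"turn": [0,0,0]},
    {"travel": [0,0,-0.1],"turn": [0,0,0]},
    {"travel": [0,0,-0.12],"turn": [0,0,0]}
  ]
}}

```text
time: 41.3
position: [0.4384, 0.1553, 0.1704]
tool_rot: [3.142, 0.001, 0.002]
ft_force: [0.9, -0.2, -2.5]
grip_width: 0.616
grip_force: 25.0
```

Call:
{"fn": "step_arm", "kwargs": {
  "commands": [
    {"travel": [0.012,0.014,0],"turn": [0,0,0]},
    {"travel": [0.032,0.037,0],"turn": [0,0,0]},
    {"travel": [0.055,0.063,0],"turn": [0,0,0]},
    {"travel": [0.08,0.092,0],"turn": [0,0,0]},
    {"travel": [0.105,0.12,0],"turn": [0,0,0]}
  ]
}}

```text
time: 41.8
position: [0.5435, 0.0334, 0.1682]
tool_rot: [3.141, -0.0, -0.002]
ft_force: [0.5, 1.0, -1.7]
grip_width: 0.616
grip_force: 25.0
```

Call:
{"fn": "step_arm", "kwargs": {
  "commands": [
    {"travel": [0.025,0.028,0],"turn": [0,0,0]},
    {"travel": [0.045,0.052,0],"turn": [0,0,0]},
    {"travel": [0.062,0.069,0],"turn": [0,0,0]},
    {"travel": [0.072,0.081,0],"turn": [0,0,0]},
    {"travel": [0.078,0.087,0],"turn": [0,0,0]}
  ]
}}

```text
time: 42.3
position: [0.6213, -0.0534, 0.1682]
tool_rot: [-3.141, 0.003, 0.002]
ft_force: [0.2, -0.0, -1.6]
grip_width: 0.616
grip_force: 25.0
```

Call:
{"fn": "step_arm", "kwargs": {
  "commands": [
    {"travel": [0,0,0.02],"turn": [0,0,0]},
    {"travel": [0,0,0.055],"turn": [0,0,0]},
    {"travel": [0,0,0.085],"turn": [0,0,0]},
    {"travel": [0,0,0.1],"turn": [0,0,0]},
    {"travel": [0,0,0.105],"turn": [0,0,0]}
  ]
}}

```text
time: 42.8
position: [0.6197, -0.0515, 0.0625]
tool_rot: [-3.141, -0.002, 0.005]
ft_force: [0.3, 0.8, -2.0]
grip_width: 0.616
grip_force: 25.0
```

Call:
{"fn": "step_arm", "kwargs": {
  "commands": [
    {"travel": [0,0,0],"turn": [0,0,0]},
    {"travel": [0,0,0],"turn": [0,0,0]},
    {"travel": [0,0,0],"turn": [0,0,0]}
  ]
}}

```text
time: 43.1
position: [0.6222, -0.0522, 0.0657]
tool_rot: [3.141, -0.0, 0.004]
ft_force: [-0.3, -0.5, -2.4]
grip_width: 0.613
grip_force: 25.0
```

Run:
```python
from h import *
to(.6223,-.0517,.0551,0)
```

```text
t 43.1 pos [ 0.6222 -0.0522  0.0657] grip 0.613 25.0 F [-0.3 -0.5 -2.4] qd 0.006 q [ 0.75  0.59 -0.93  1.68  0.51  1.14 -1.89]
travel [ 0.     -0.0005  0.0106] turn [ 0.03 -0.15 -0.02]
```

Call:
{"fn": "step_arm", "kwargs": {
  "commands": [
    {"travel": [0,-0.0005,0.004],"turn": [0,0,0]},
    {"travel": [0,-0.0005,0.0075],"turn": [0,0,0]},
    {"travel": [0,-0.0005,0.01],"turn": [0,0,0]},
    {"travel": [0,-0.0005,0.0115],"turn": [0,0,0]},
    {"travel": [0,-0.0005,0.0115],"turn": [0,0,0]}
  ]
}}

```text
time: 43.6
position: [0.6211, -0.0518, 0.0542]
tool_rot: [3.14, -0.001, -0.001]
ft_force: [-5.0, -1.0, 9.4]
grip_width: 0.617
grip_force: 25.0
```

Call:
{"fn": "step_arm", "kwargs": {
  "commands": [
    {"travel": [0,0,0],"turn": [0,0,0]},
    {"travel": [0,0,0],"turn": [0,0,0]},
    {"travel": [0,0,0],"turn": [0,0,0]}
  ]
}}

```text
time: 43.9
position: [0.6211, -0.0518, 0.0543]
tool_rot: [3.14, -0.001, -0.001]
ft_force: [-4.1, -0.6, 8.8]
grip_width: 0.611
grip_force: 25.0
```

Call:
{"fn": "step_arm", "kwargs": {
  "commands": [
    {"travel": [0,0,0],"turn": [0,0,0]},
    {"travel": [0,0,0],"turn": [0,0,0]},
    {"travel": [0,0,0],"turn": [0,0,0]},
    {"travel": [0,0,-0.03],"turn": [0,0,0]},
    {"travel": [0,0,-0.07],"turn": [0,0,0]}
  ],
  "gripper": 0.77
}}

```text
time: 44.4
position: [0.6193, -0.052, 0.1209]
tool_rot: [-3.141, 0.0, 0.008]
ft_force: [0.1, -0.5, -0.1]
grip_width: 0.77
grip_force: 0.0
```

Call:
{"fn": "step_arm", "kwargs": {
  "commands": [
    {"travel": [0,0,-0.045],"turn": [0,0,0]},
    {"travel": [-0.01,-0.017,-0.075],"turn": [0,0,0]},
    {"travel": [-0.03,-0.05,-0.075],"turn": [0,0,0]},
    {"travel": [-0.052,-0.086,-0.075],"turn": [0,0,0]},
    {"travel": [-0.074,-0.122,-0.075],"turn": [0,0,0]}
  ]
}}

```text
time: 44.9
position: [0.5465, 0.0715, 0.1976]
tool_rot: [-3.141, 0.001, -0.001]
ft_force: [0.8, 0.3, 0.4]
grip_width: 0.771
grip_force: 0.0
```

Call:
{"fn": "step_arm", "kwargs": {
  "commands": [
    {"travel": [-0.025,-0.041,0],"turn": [0,0,0]},
    {"travel": [-0.05,-0.083,0],"turn": [0,0,0]},
    {"travel": [-0.075,-0.124,0],"turn": [0,0,0]},
    {"travel": [-0.096,-0.159,0],"turn": [0,0,0]},
    {"travel": [-0.108,-0.179,0],"turn": [0,0,0]}
  ]
}}

```text
time: 45.4
position: [0.4366, 0.2528, 0.1977]
tool_rot: [3.142, 0.007, 0.001]
ft_force: [0.2, -0.5, 0.2]
grip_width: 0.771
grip_force: 0.0
```

Call:
{"fn": "step_arm", "kwargs": {
  "commands": [
    {"travel": [0,0,0.015],"turn": [0,0,0]},
    {"travel": [0,0,0.035],"turn": [0,0,0]},
    {"travel": [0,0,0.05],"turn": [0,0,0]},
    {"travel": [0,0,0.05],"turn": [0,0,0]},
    {"travel": [0,0,0.05],"turn": [0,0,0]}
  ]
}}

```text
time: 45.9
position: [0.4394, 0.2488, 0.1472]
tool_rot: [-3.141, 0.002, 0.002]
ft_force: [-0.6, 0.8, 0.4]
grip_width: 0.768
grip_force: 0.0
```

Run:
```python
from h import *
to(.4393,.2497,.0501,0)
```

```text
t 45.9 pos [0.4394 0.2488 0.1472] grip 0.768 0.0 F [-0.6  0.8  0.4] qd 0.021 q [ 0.53  0.25 -1.21  1.89  0.26  1.18 -2.34]
travel [ 0.     -0.0008  0.0971] turn [-0.02  0.06 -0.06]
```

Call:
{"fn": "step_arm", "kwargs": {
  "commands": [
    {"travel": [0,-0.0005,0.03],"turn": [0,0,0]},
    {"travel": [0,-0.0005,0.06],"turn": [0,0,0]},
    {"travel": [0,-0.0005,0.083],"turn": [0,0,0]},
    {"travel": [0,-0.0005,0.094],"turn": [0,0,0]},
    {"travel": [0,-0.0005,0.0965],"turn": [0,0,0]}
  ]
}}

```text
time: 46.4
position: [0.4392, 0.2496, 0.0507]
tool_rot: [-3.142, 0.001, 0.002]
ft_force: [-0.4, -0.0, 0.6]
grip_width: 0.77
grip_force: 0.0
```

Call:
{"fn": "step_arm", "kwargs": {
  "commands": [
    {"travel": [0,0,0],"turn": [0,0,0]},
    {"travel": [0,0,0],"turn": [0,0,0]},
    {"travel": [0,0,0],"turn": [0,0,0]}
  ]
}}

```text
time: 46.7
position: [0.4401, 0.2501, 0.0521]
tool_rot: [-3.141, 0.001, -0.003]
ft_force: [0.8, 0.3, -0.1]
grip_width: 0.768
grip_force: 0.0
```

Run:
```python
from h import *
to(.4393,.2497,.0501,0)
```

```text
t 46.7 pos [0.4401 0.2501 0.0521] grip 0.768 0.0 F [ 0.8  0.3 -0.1] qd 0.005 q [ 0.39  0.4  -1.1   1.98  0.42  1.01 -2.47]
travel [-0.0008  0.0004  0.002 ] turn [-0.03 -0.12 -0.03]
```

Call:
{"fn": "step_arm", "kwargs": {
  "commands": [
    {"travel": [-0.0008,0.0004,0.0015],"turn": [0,0,0]},
    {"travel": [-0.0008,0.0004,0.0015],"turn": [0,0,0]},
    {"travel": [-0.0008,0.0004,0.0015],"turn": [0,0,0]},
    {"travel": [-0.0008,0.0004,0.0015],"turn": [0,0,0]},
    {"travel": [-0.0008,0.0004,0.0015],"turn": [0,0,0]}
  ],
  "gripper": 0.5,
  "force": 20
}}

```text
time: 47.2
position: [0.4385, 0.2494, 0.0496]
tool_rot: [3.141, -0.0, 0.0]
ft_force: [0.1, -0.5, 0.9]
grip_width: 0.591
grip_force: 20.0
```

Call:
{"fn": "step_arm", "kwargs": {
  "commands": [
    {"travel": [0,0,-0.015],"turn": [0,0,0]},
    {"travel": [0,0,-0.04],"turn": [0,0,0]},
    {"travel": [0,0,-0.07],"turn": [0,0,0]},
    {"travel": [0,0,-0.1],"turn": [0,0,0]},
    {"travel": [0,0,-0.125],"turn": [0,0,0]}
  ]
}}

```text
time: 47.7
position: [0.4382, 0.2499, 0.1766]
tool_rot: [-3.141, -0.001, -0.001]
ft_force: [-0.1, -0.4, -2.4]
grip_width: 0.595
grip_force: 20.0
```

Call:
{"fn": "step_arm", "kwargs": {
  "commands": [
    {"travel": [0.012,0.014,0],"turn": [0,0,0]},
    {"travel": [0.032,0.037,0],"turn": [0,0,0]},
    {"travel": [0.055,0.063,0],"turn": [0,0,0]},
    {"travel": [0.08,0.092,0],"turn": [0,0,0]},
    {"travel": [0.105,0.12,0],"turn": [0,0,0]}
  ]
}}

```text
time: 48.2
position: [0.5441, 0.1268, 0.1738]
tool_rot: [3.14, -0.001, -0.002]
ft_force: [0.4, 0.5, -2.1]
grip_width: 0.596
grip_force: 20.0
```

Call:
{"fn": "step_arm", "kwargs": {
  "commands": [
    {"travel": [0.025,0.03,0],"turn": [0,0,0]},
    {"travel": [0.047,0.058,0],"turn": [0,0,0]},
    {"travel": [0.065,0.08,0],"turn": [0,0,0]},
    {"travel": [0.076,0.093,0],"turn": [0,0,0]},
    {"travel": [0.082,0.099,0],"turn": [0,0,0]}
  ]
}}

```text
time: 48.7
position: [0.6258, 0.0281, 0.1735]
tool_rot: [-3.142, 0.005, 0.003]
ft_force: [0.2, 0.2, -2.5]
grip_width: 0.597
grip_force: 20.0
```

Call:
{"fn": "step_arm", "kwargs": {
  "commands": [
    {"travel": [0,0,0.02],"turn": [0,0,0]},
    {"travel": [0,0,0.05],"turn": [0,0,0]},
    {"travel": [0,0,0.075],"turn": [0,0,0]},
    {"travel": [0,0,0.085],"turn": [0,0,0]},
    {"travel": [0,0,0.085],"turn": [0,0,0]}
  ]
}}

```text
time: 49.2
position: [0.6239, 0.0312, 0.0882]
tool_rot: [-3.141, -0.002, 0.005]
ft_force: [-0.1, -0.6, -2.7]
grip_width: 0.596
grip_force: 20.0
```

Call:
{"fn": "step_arm", "kwargs": {
  "commands": [
    {"travel": [0,0,0],"turn": [0,0,0]},
    {"travel": [0,0,0],"turn": [0,0,0]}
  ]
}}

```text
time: 49.4
position: [0.6264, 0.0309, 0.0913]
tool_rot: [-3.141, -0.0, -0.004]
ft_force: [-1.0, -0.8, -1.8]
grip_width: 0.596
grip_force: 20.0
```

Run:
```python
from h import *
to(.6267,.0305,.0552,0)
```

```text
t 49.4 pos [0.6264 0.0309 0.0913] grip 0.596 20.0 F [-1.  -0.8 -1.8] qd 0.004 q [ 0.65  0.58 -0.97  1.65  0.51  1.19 -2.02]
travel [0.0002 0.0004 0.0361] turn [-0.01 -0.15  0.01]
```

Call:
{"fn": "step_arm", "kwargs": {
  "commands": [
    {"travel": [0.0005,0.0004,0.01],"turn": [0,0,0]},
    {"travel": [0.0005,0.0004,0.02],"turn": [0,0,0]},
    {"travel": [0.0005,0.0004,0.027],"turn": [0,0,0]},
    {"travel": [0.0005,0.0004,0.032],"turn": [0,0,0]},
    {"travel": [0.0005,0.0004,0.035],"turn": [0,0,0]}
  ]
}}

```text
time: 49.9
position: [0.6253, 0.0299, 0.0546]
tool_rot: [3.141, -0.001, -0.003]
ft_force: [-6.6, -2.5, 15.4]
grip_width: 0.594
grip_force: 20.0
```

Call:
{"fn": "step_arm", "kwargs": {
  "commands": [
    {"travel": [0,0,0.001],"turn": [0,0,0]},
    {"travel": [0,0,0.001],"turn": [0,0,0]},
    {"travel": [0,0,0.001],"turn": [0,0,0]}
  ]
}}

```text
time: 50.2
position: [0.6255, 0.0299, 0.0547]
tool_rot: [3.14, -0.0, -0.002]
ft_force: [-4.2, -1.2, 7.1]
grip_width: 0.598
grip_force: 20.0
```

Call:
{"fn": "step_arm", "kwargs": {
  "commands": [
    {"travel": [0,0,0],"turn": [0,0,0]},
    {"travel": [0,0,0],"turn": [0,0,0]},
    {"travel": [0,0,0],"turn": [0,0,0]},
    {"travel": [0,0,-0.03],"turn": [0,0,0]},
    {"travel": [0,0,-0.07],"turn": [0,0,0]}
  ],
  "gripper": 0.74
}}

```text
time: 50.7
position: [0.6243, 0.0295, 0.1221]
tool_rot: [-3.141, 0.0, 0.007]
ft_force: [1.2, -0.4, 0.4]
grip_width: 0.739
grip_force: 0.0
```

Call:
{"fn": "step_arm", "kwargs": {
  "commands": [
    {"travel": [0,0,-0.045],"turn": [0,0,0]},
    {"travel": [-0.01,-0.017,-0.075],"turn": [0,0,0]},
    {"travel": [-0.03,-0.05,-0.075],"turn": [0,0,0]},
    {"travel": [-0.052,-0.087,-0.075],"turn": [0,0,0]},
    {"travel": [-0.074,-0.124,-0.075],"turn": [0,0,0]}
  ]
}}

```text
time: 51.2
position: [0.5513, 0.1551, 0.1989]
tool_rot: [-3.141, 0.002, -0.002]
ft_force: [0.5, 0.8, 0.4]
grip_width: 0.738
grip_force: 0.0
```

Call:
{"fn": "step_arm", "kwargs": {
  "commands": [
    {"travel": [-0.025,-0.043,0],"turn": [0,0,-4]},
    {"travel": [-0.05,-0.086,0],"turn": [0,0,-9]},
    {"travel": [-0.075,-0.13,0],"turn": [0,0,-14]},
    {"travel": [-0.096,-0.167,0],"turn": [0,0,-18]},
    {"travel": [-0.108,-0.188,0],"turn": [0,0,-19.7]}
  ],
  "gripper": 0.8
}}

```text
time: 51.7
position: [0.4408, 0.3459, 0.199]
tool_rot: [-3.092, -0.548, -0.001]
ft_force: [-0.5, -0.4, 1.2]
grip_width: 0.801
grip_force: 0.0
```

Call:
{"fn": "step_arm", "kwargs": {
  "commands": [
    {"travel": [0,0,0.01],"turn": [0,0,0]},
    {"travel": [0,0,0.03],"turn": [0,0,0]},
    {"travel": [0,0,0.04],"turn": [0,0,0]},
    {"travel": [0,0,0.04],"turn": [0,0,0]},
    {"travel": [0,0,0.04],"turn": [0,0,0]}
  ]
}}

```text
time: 52.2
position: [0.4445, 0.3415, 0.1586]
tool_rot: [3.096, 0.535, -0.0]
ft_force: [-0.4, -0.8, 0.7]
grip_width: 0.804
grip_force: 0.0
```

Run:
```python
from h import *
to(.4434,.3426,.0513,19.75)
```

```text
t 52.2 pos [0.4445 0.3415 0.1586] grip 0.804 0.0 F [-0.4 -0.8  0.7] qd 0.014 q [ 0.28  0.43 -1.2   1.75  0.42  1.26 -2.25]
travel [-0.0006 -0.0014  0.1073] turn [-0.    0.01 -0.14]
```

Call:
{"fn": "step_arm", "kwargs": {
  "commands": [
    {"travel": [-0.0005,-0.001,0.035],"turn": [0,0,0]},
    {"travel": [-0.0005,-0.001,0.07],"turn": [0,0,0]},
    {"travel": [-0.0005,-0.001,0.094],"turn": [0,0,0]},
    {"travel": [-0.0005,-0.001,0.105],"turn": [0,0,0]},
    {"travel": [-0.0005,-0.001,0.107],"turn": [0,0,0]}
  ]
}}

```text
time: 52.7
position: [0.4431, 0.3424, 0.0511]
tool_rot: [3.095, 0.536, -0.002]
ft_force: [-0.5, 0.6, 1.1]
grip_width: 0.796
grip_force: 0.0
```

Call:
{"fn": "step_arm", "kwargs": {
  "commands": [
    {"travel": [0,0,0],"turn": [0,0,0]},
    {"travel": [0,0,0],"turn": [0,0,0]},
    {"travel": [0,0,0],"turn": [0,0,0]}
  ]
}}

```text
time: 53.0
position: [0.4439, 0.3433, 0.0528]
tool_rot: [-3.095, -0.537, -0.003]
ft_force: [0.0, -0.0, -0.2]
grip_width: 0.796
grip_force: 0.0
```

Run:
```python
from h import *
to(.4434,.3426,.0513,19.75)
```

```text
t 53.0 pos [0.4439 0.3433 0.0528] grip 0.796 0.0 F [ 0.  -0.  -0.2] qd 0.006 q [ 0.18  0.54 -1.09  1.85  0.54  1.09 -2.34]
travel [-0.0007  0.0005  0.0015] turn [-0.01 -0.12 -0.08]
```

Call:
{"fn": "step_arm", "kwargs": {
  "commands": [
    {"travel": [-0.0007,0.0005,0.0015],"turn": [0,0,0]},
    {"travel": [-0.0007,0.0005,0.0015],"turn": [0,0,0]},
    {"travel": [-0.0007,0.0005,0.0015],"turn": [0,0,0]},
    {"travel": [-0.0007,0.0005,0.0015],"turn": [0,0,0]},
    {"travel": [-0.0007,0.0005,0.0015],"turn": [0,0,0]}
  ],
  "gripper": 0.5,
  "force": 20
}}

```text
time: 53.5
position: [0.4427, 0.342, 0.0501]
tool_rot: [3.095, 0.537, 0.0]
ft_force: [0.7, 0.4, 0.8]
grip_width: 0.569
grip_force: 20.0
```

Call:
{"fn": "step_arm", "kwargs": {
  "commands": [
    {"travel": [0,0,-0.015],"turn": [0,0,0]},
    {"travel": [0,0,-0.04],"turn": [0,0,0]},
    {"travel": [0,0,-0.07],"turn": [0,0,0]},
    {"travel": [0,0,-0.1],"turn": [0,0,0]},
    {"travel": [0,0,-0.125],"turn": [0,0,0]}
  ]
}}

```text
time: 54.0
position: [0.4425, 0.3425, 0.1774]
tool_rot: [-3.095, -0.538, -0.002]
ft_force: [0.6, -0.0, -1.1]
grip_width: 0.568
grip_force: 20.0
```

Call:
{"fn": "step_arm", "kwargs": {
  "commands": [
    {"travel": [0.006,0.015,0],"turn": [0,0,3]},
    {"travel": [0.015,0.04,0],"turn": [0,0,7]},
    {"travel": [0.026,0.07,0],"turn": [0,0,11]},
    {"travel": [0.037,0.098,0],"turn": [0,0,15]},
    {"travel": [0.048,0.126,0],"turn": [0,0,19.7]}
  ]
}}

```text
time: 54.5
position: [0.5315, 0.2369, 0.1743]
tool_rot: [3.141, -0.01, -0.001]
ft_force: [0.4, 0.5, -2.0]
grip_width: 0.569
grip_force: 20.0
```

Run:
```python
from h import *
to(.6359,.1178,.17,0)
```

```text
t 54.5 pos [0.5315 0.2369 0.1743] grip 0.569 20.0 F [ 0.4  0.5 -2. ] qd 0.31 q [ 0.42  0.42 -1.09  1.68  0.38  1.29 -2.33]
travel [0.1052 0.1184 0.0043] turn [ 0.06  0.05 -0.38]
```

Call:
{"fn": "step_arm", "kwargs": {
  "commands": [
    {"travel": [0.025,0.028,0],"turn": [0,0,0]},
    {"travel": [0.052,0.059,0],"turn": [0,0,0]},
    {"travel": [0.077,0.087,0],"turn": [0,0,0]},
    {"travel": [0.096,0.108,0],"turn": [0,0,0]},
    {"travel": [0.105,0.119,0],"turn": [0,0,-0.2]}
  ]
}}

```text
time: 55.0
position: [0.6372, 0.1154, 0.1735]
tool_rot: [3.14, -0.006, -0.002]
ft_force: [-0.2, -0.2, -1.3]
grip_width: 0.571
grip_force: 20.0
```

Call:
{"fn": "step_arm", "kwargs": {
  "commands": [
    {"travel": [0,0,0.02],"turn": [0,0,0]},
    {"travel": [0,0,0.05],"turn": [0,0,0]},
    {"travel": [0,0,0.075],"turn": [0,0,0]},
    {"travel": [0,0,0.085],"turn": [0,0,0]},
    {"travel": [0,0,0.085],"turn": [0,0,0]}
  ]
}}

```text
time: 55.5
position: [0.6338, 0.1204, 0.0883]
tool_rot: [3.141, 0.005, -0.006]
ft_force: [-0.9, 0.1, -0.9]
grip_width: 0.566
grip_force: 20.0
```

Call:
{"fn": "step_arm", "kwargs": {
  "commands": [
    {"travel": [0,0,0],"turn": [0,0,0]},
    {"travel": [0,0,0],"turn": [0,0,0]}
  ]
}}

```text
time: 55.7
position: [0.6362, 0.1211, 0.0917]
tool_rot: [-3.141, -0.005, -0.004]
ft_force: [-1.1, -0.2, -1.7]
grip_width: 0.568
grip_force: 20.0
```

Run:
```python
from h import *
to(.6353,.1178,.0551,0)
```

```text
t 55.7 pos [0.6362 0.1211 0.0917] grip 0.568 20.0 F [-1.1 -0.2 -1.7] qd 0.004 q [ 0.48  0.62 -0.96  1.6   0.53  1.21 -2.16]
travel [-0.001   0.0033  0.0366] turn [-0.03 -0.14  0.18]
```

Call:
{"fn": "step_arm", "kwargs": {
  "commands": [
    {"travel": [0.0003,0.0025,0.01],"turn": [0,0,0]},
    {"travel": [0.0003,0.0025,0.02],"turn": [0,0,0]},
    {"travel": [0.0003,0.0025,0.027],"turn": [0,0,0]},
    {"travel": [0.0003,0.0025,0.032],"turn": [0,0,0]},
    {"travel": [0.0003,0.0025,0.0345],"turn": [0,0,0]}
  ]
}}

```text
time: 56.2
position: [0.635, 0.1179, 0.0551]
tool_rot: [3.141, 0.005, -0.003]
ft_force: [-4.3, -2.6, 11.1]
grip_width: 0.565
grip_force: 20.0
```

Call:
{"fn": "step_arm", "kwargs": {
  "commands": [
    {"travel": [0,0,0.001],"turn": [0,0,0]},
    {"travel": [0,0,0.001],"turn": [0,0,0]},
    {"travel": [0,0,0.001],"turn": [0,0,0]}
  ]
}}

```text
time: 56.5
position: [0.6354, 0.118, 0.0551]
tool_rot: [3.141, 0.005, -0.0]
ft_force: [-3.3, -1.6, 3.7]
grip_width: 0.566
grip_force: 20.0
```

Call:
{"fn": "step_arm", "kwargs": {
  "commands": [
    {"travel": [0,0,0],"turn": [0,0,0]},
    {"travel": [0,0,0],"turn": [0,0,0]},
    {"travel": [0,0,0],"turn": [0,0,0]},
    {"travel": [0,0,-0.03],"turn": [0,0,0]},
    {"travel": [0,0,-0.07],"turn": [0,0,0]}
  ],
  "gripper": 0.74
}}

```text
time: 57.0
position: [0.6341, 0.1174, 0.1228]
tool_rot: [3.141, 0.005, -0.007]
ft_force: [-0.1, -1.4, 0.5]
grip_width: 0.734
grip_force: 0.0
```

Call:
{"fn": "step_arm", "kwargs": {
  "commands": [
    {"travel": [0,0,-0.045],"turn": [0,0,0]},
    {"travel": [-0.02,-0.01,-0.075],"turn": [0,0,0]},
    {"travel": [-0.06,-0.03,-0.075],"turn": [0,0,0]},
    {"travel": [-0.1,-0.05,-0.075],"turn": [0,0,0]},
    {"travel": [-0.14,-0.07,-0.075],"turn": [0,0,0]}
  ]
}}

```text
time: 57.5
position: [0.4941, 0.1887, 0.1994]
tool_rot: [-3.141, -0.005, -0.001]
ft_force: [-0.1, 1.6, 2.0]
grip_width: 0.743
grip_force: 0.0
```

Call:
{"fn": "step_arm", "kwargs": {
  "commands": [
    {"travel": [-0.03,-0.015,0],"turn": [0,0,0]},
    {"travel": [-0.05,-0.025,0],"turn": [0,0,0]},
    {"travel": [-0.05,-0.025,0],"turn": [0,0,0]},
    {"travel": [-0.05,-0.025,0],"turn": [0,0,0]}
  ]
}}

```text
time: 57.9
position: [0.4458, 0.212, 0.1997]
tool_rot: [3.14, 0.005, 0.003]
ft_force: [-0.6, -1.0, 0.5]
grip_width: 0.744
grip_force: 0.0
```

Run:
```python
from h import *
c,im=snap("top","t5"); im0=cv2.imread("pics/top0.png"); print(ctrl.get_state()["position"])
cv2.imwrite("pics/t5b.png",cv2.resize(im,(800,600)))
for i in(im0,im):
    meas(i,c,"jar",(425,250,475,300),.088,(0,0,150),(180,40,255))
    meas(i,c,"glue",(312,245,358,292),.078,(0,0,150),(180,50,255))
    meas(i,c,"tin",(370,252,420,296),.082,(0,0,120),(180,50,255))
    meas(i,c,"tincap",(372,258,410,290),.090,(0,0,0),(180,255,70))
    meas(i,c,"sander",(285,212,338,258),.038,(0,90,0),(180,255,200))
    meas(i,c,"plane",(385,355,440,440),.03,(0,0,100),(180,60,255))
```

```text
[0.44630644 0.21165485 0.19972037]
jar [619.5 -51.7] [50.5 53. ] ang 178.9 circ [619.9 -52. ] 27.0
glue [631.5 117.6] [48.7 46.5] ang 89.0 circ [632.5 117.7] 24.7
tin [623.7  30.9] [50.8 39.3] ang 89.0 circ [622.6  30.1] 30.8
tincap [623.1  37.7] [18.3 20.7] ang 179.1 circ [623.1  38. ] 10.6
sander [685.2 152.4] [73.5 49.6] ang 76.4 circ [686.6 152.8] 39.9
plane [436.2   5.3] [98.2 41.2] ang 12.2 circ [436.1   5.9] 51.8
jar [619.5 -50.6] [51.9 52.1] ang 133.9 circ [619.1 -50.7] 27.3
glue [631.5 118.8] [46.3 46.5] ang 179.2 circ [632.3 118.8] 24.7
tin [621.5  30.9] [50.8 39.3] ang 89.1 circ [622.6  30.9] 31.4
tincap [621.9  37.7] [18.3 18.4] ang 179.0 circ [621.9  37.7] 10.3
sander [685.6 153.9] [70.1 49.6] ang 76.4 circ [687.6 153.3] 38.8
plane [436.    5.3] [98.7 41.2] ang 12.2 circ [435.9   4.6] 51.8
```

View pics/t5b.png

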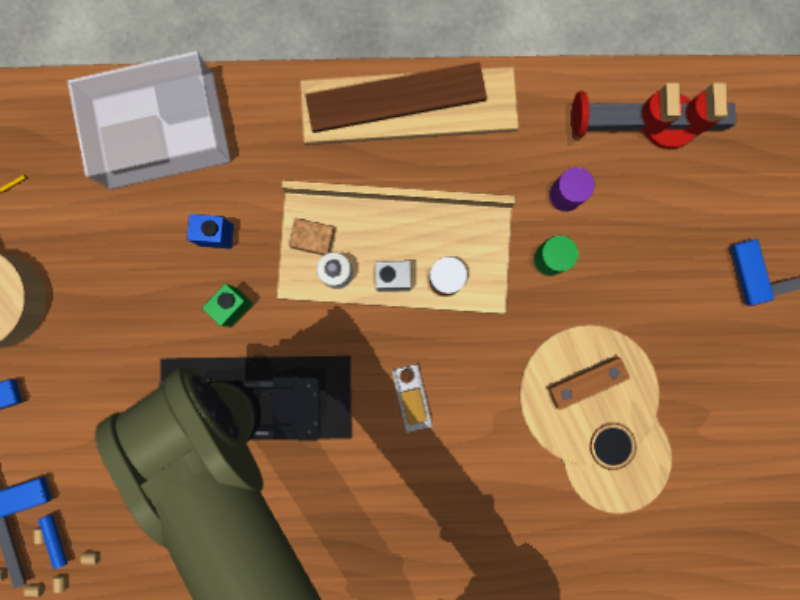

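All three containers stand within about 1–2 mm of where they started. The caul lies on the bridge at (590,382), the plane and sander have not moved, and the arm is clear, so I'm handing in.

```bash
python3 -c "
from bench import ctrl
print(ctrl.close_job())"
```

```text
the job is handed in; nothing more can be done
None
```

I handed the job in at about 58 s: the caul lies cork down on the bridge, in line and centred to about 1–2 mm, the glue bottle, jar and tin are back upright within about 1–2 mm of where they stood, and the plane and sanding block look undisturbed.

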